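# Pack the paint bottles into the round caddy

## Robot

A 6-joint arm with a two-finger parallel gripper is mounted at the origin on a cart in front of the work surface, level with it; the furniture and walls round the work are solid. World frame = base frame: x ahead of the robot, y to its left, z up, the work surface at z = 0. Lengths are in mm, angles in rad, forces in N, time in s.
With the tool pointing down it reaches from about 300 to 775 mm from the base axis. Payload 14.6 kg.
Tool frame: the origin (TCP) lies at the very end of the fingers, on their centre line; the grasp point (between the pads) lies 19 mm behind it; z points along the fingers, y is the direction in which the jaws open and shut (so a half turn about z gives the same grasp; the last joint's range is limited). The gripper opens to 94 mm and grips with 3 to 60 N. Pads are 16 mm wide; open, the fingers measure 119 mm over their backs; the gripper's body (75 mm by 177 mm) begins 78 mm behind the grasp point.
Start: joints at [-1.387, 0.3, 1.521, -0, 1.321, -0.067], TCP at [136.492, -532.784, 205.446] pointing down, gripper open.
Joint ranges: [-3.03, 3.03], [-0.79, 2.21], [0.23, 2.52], [-1.04, 4.18], [0, 3.07], [-2.55, 2.55]. Speed limits (rad/s): [2.22, 2.22, 2.57, 3.14, 3.14, 3.14].

## Interface

Orientations are given as [roll, pitch, yaw] about the fixed x, y, z axes, in that order (R = Rz(yaw) Ry(pitch) Rx(roll)).
In Python, from cell import manip gives the robot as it stands.
- The arm moves only by the shell command python3 -m inch 'ROWS' [FORCE]. ROWS is a JSON object of lists of equal length, an entry for each row: "grip": the opening, from -1 (shut) to 1 (fully open), so that 0 is half open; "travel": the shift along the world's x, y, z in cm, a list of three; "turn": the turn, a rotation vector about the world's x, y, z in degrees, a list of three. A call has 1 to 10 rows; each row is the pose to reach, as a shift and turn from the pose measured when the call began; what a row does not reach only later rows make up. A row lasts 1/8 s, in which the tool goes at most 62.5 mm and 10.7 degrees, less where a joint would pass 70% of its speed; a pose out of reach is approached as far as the arm can. A call with a gripper value outside its range is refused whole. The fingers move at their own pace and stop on an object; FORCE is the grip in N (left out, the last holds). Time passes only in rows, so rows that repeat a pose let the fingers close. It gives the time, the measured TCP pose, the force and the opening at its end, in the units of the state.
- manip.read_state(): the state, without advancing time (a new reading comes with each control period).
- manip.camera(name): name is "side" or "top"; returns (picture, depth): 384x512x3 uint8, red, green, blue; 384x512 float32, mm along the optical axis (not along the pixel's ray), 0 where there is no reading.
- manip.calibration(name): a dict with "fx", "fy", "cx", "cy" (pixels), "world_from_camera" (4x4, takes a point from camera to world coordinates). Camera axes: x right, y up, looking along -z (the intrinsics and any distortion apply to the point x, -y, -z); pixel columns grow to the right and rows downward; lengths in mm; the calibration is good to about 2 mm. A picture is of the moment at which its call begins. calibration takes no time and is no camera call.
- manip.sign_off(): hands the job in, once; it reports no verdict.
Trained networks look in the newest picture that a camera, given by its name, has taken for a name from the list of things; names that differ only in an ending like _2 or _b are one class to them, and where a whole thing is asked for, a point or a joint stands for the part that bears it (a point fixed in the world has none). Each returns a list of dicts, best first, with "p" (0 to 1); they miss things now and then, are a little off and sometimes report something else, mostly with a low value. They report only what shows in the picture. A call takes as long as a camera call.
- manip.look_for(camera, label): "bbox" ([left, top, right, bottom] in pixels, round what is visible of it).
The state is a dict: "clock": time; "joints": joint angles; "qd": joint speeds; "effort": joint torques, N m; "eef_pos": TCP position; "eef_rot": TCP orientation; "wrist_force": force on the tool from outside, world axes, zero at the start; "moment": the same for the moment, N m; "finger_gap": finger opening in mm.
Only numpy, scipy, OpenCV 4.12 (cv2) and the standard library are available. Lean on these libraries where they do the work, as an engineer would, in place of code of your own. Each camera call takes 0.05 s, during which the arm holds its last target.

## Task

Fill up the round caddy with the three paint bottles so that it holds seven rounds packed like a honeycomb, one in the middle and six round it, bottles and jars all standing upright on its floor. One bottle has fallen over: stand it up on the worktop, clear of the caddy, and let go of it before you take it again to pack it. Leave the water bottle, the cup of pens and the black tape where they are.

Things in the scene. Friction and masses are not known exactly. Their poses are not given: they have to be found in the camera images.
- caddy: Round open aluminium caddy, fixed to the worktop: outside diameter 126 mm, inside 118 mm, 45 mm high, floor 4 mm thick. Origin under its centre at worktop level, z up. Seven 36 mm rounds fit: one on the axis, six round it 38.5 mm out, 60 degrees apart. At the start four outer places hold jars.
- caddy_floor (a point): Centre of the upper side of the caddy's floor, 4 mm above the worktop; axes as the caddy's. The outer places lie at 0, 60, 120, 180, 240 and 300 degrees from its x axis. Jars stand within 2 mm of those at 0, 120, 240 and 300; those at 60 and 180 and the middle are free at the start.
- jar_1: Low round glass jar with a white screw lid, 36 mm in diameter and 58 mm high, 60 g, already standing loose in the caddy, in one of the six places round the middle. Origin at the centre of its base, z up.
- jar_2: Low round glass jar with a white screw lid, 36 mm in diameter and 58 mm high, 60 g, already standing loose in the caddy, in one of the six places round the middle. Origin at the centre of its base, z up.
- jar_3: Low round glass jar with a white screw lid, 36 mm in diameter and 58 mm high, 60 g, already standing loose in the caddy, in one of the six places round the middle. Origin at the centre of its base, z up.
- jar_4: Low round glass jar with a white screw lid, 36 mm in diameter and 58 mm high, 60 g, already standing loose in the caddy, in one of the six places round the middle. Origin at the centre of its base, z up.
- bottle_a: Small craft-paint bottle standing upright on the worktop; origin at the centre of its base, its own z axis running from the base to the tip of the cap. Body 36 mm in diameter from the base to 86 mm up, then a narrow cylindrical cap 18 mm in diameter up to 110 mm. About 70 g (this varies by a third).
- bottle_b: Small craft-paint bottle standing upright on the worktop; origin at the centre of its base, its own z axis running from the base to the tip of the cap. Body 36 mm in diameter from the base to 88 mm up, then a narrow cylindrical cap 18 mm in diameter up to 112 mm. About 70 g (this varies by a third).
- bottle_lying: Small craft-paint bottle, lying on its side at the start with its axis 18 mm above the worktop and its cap towards the robot (within 0.6 rad of -x). Origin at the centre of its base, own z axis from base to tip of cap. Body 36 mm in diameter to 85 mm from the base, then a narrow cap 18 mm in diameter to 109 mm. About 70 g (varies by a third).
- water_bottle: Clear water bottle, bystander: 60 mm wide, 214 mm high, origin at the centre of its base.
- gel_pen_cup: Cup of gel pens, bystander: 63 mm wide, 142 mm high with the pens, origin at the centre of its base.
- tape_black: Roll of black tape lying flat, bystander: 62 mm in diameter, 19 mm high, origin at the centre of its underside.

How it is judged:
By the outcome, as a careful person would: the job done as asked, in the order asked, and still so for the second after the job is handed in, with the robot touching nothing.
It also fails if it takes over 72 s, if anything falls off the work surface, if the arm or the gripper's body presses on something with over 40 N, if the wrist force passes 120 N, or if a joint passes its speed limit or range.

## Working session

There is one attempt and no reset: what is moved stays moved. The work goes in short steps, Python scripts to look and compute and a shell command to move; the robot and the scene stay as the last step left them, time stands still between calls to the robot, and variables do not carry over. Pictures are saved under pics/ and viewed, and the job is handed in when it is done.

```bash
ls; mkdir -p pics
python3 - <<'E'
from cell import manip
import cv2,numpy as np
print(manip.read_state())
for n in("side","top"):
    p,d=manip.camera(n); cv2.imwrite(f"pics/{n}0.png",p[:,:,::-1]); np.save(f"pics/{n}0.npy",d)
    print(n,manip.calibration(n), d.min(),d.max())
    for l in("caddy","jar_1","bottle_a","bottle_lying","water_bottle","gel_pen_cup","tape_black"):
        print(l,[(np.round(r["bbox"]).tolist(),round(r["p"],2)) for r in manip.look_for(n,l)][:6])
print(manip.read_state()["clock"])
E
```

```text
pics
{'clock': 0.0, 'joints': array([-1.38657393e+00,  3.00480723e-01,  1.52161008e+00, -7.92032446e-06,
        1.32071535e+00, -6.65984153e-02]), 'qd': array([-0.00076645, -0.00054808, -0.0001544 , -0.00222205, -0.00087101,
       -0.00068475]), 'effort': array([ 9.70179208e-04, -5.31800723e+01, -3.52735341e+01,  7.08681252e-02,
        2.43313605e-02, -8.54640280e-05]), 'eef_pos': array([ 136.45415748, -532.5153044 ,  204.8687909 ]), 'eef_rot': array([-3.14038133e+00, -7.31031501e-05,  2.50822728e-01]), 'wrist_force': array([ 0.00283099, -0.35900444,  1.03754466]), 'moment': array([ 0.02632304, -0.05901316, -0.00314018]), 'finger_gap': 93.9165255694472}
side {'fx': 355.2870868013002, 'fy': 355.2870868013002, 'cx': 258.2674276333446, 'cy': 188.36759513070533, 'world_from_camera': array([[-9.46443220e-01,  1.92137619e-01, -2.59477104e-01,
         3.39006167e+02],
       [-3.22398629e-01, -5.18973831e-01,  7.91659830e-01,
         6.95059262e+02],
       [ 1.74458081e-02,  8.32916141e-01,  5.53124169e-01,
         5.51547037e+02],
       [ 0.00000000e+00,  0.00000000e+00,  0.0000000
[... 1090 characters left out ...]
0000000e+00,  0.00000000e+00,  0.00000000e+00,
         1.00000000e+00]])} 0.0 2436.789
caddy [([209.0, 170.0, 246.0, 212.0], 0.76), ([235.0, 185.0, 246.0, 200.0], 0.35)]
jar_1 [([220.0, 175.0, 231.0, 185.0], 0.63), ([234.0, 187.0, 248.0, 200.0], 0.61), ([144.0, 137.0, 174.0, 160.0], 0.59), ([214.0, 194.0, 227.0, 205.0], 0.55), ([224.0, 194.0, 235.0, 208.0], 0.54)]
bottle_a [([357.0, 194.0, 375.0, 206.0], 0.66), ([157.0, 185.0, 165.0, 195.0], 0.43)]
bottle_lying [([316.0, 179.0, 335.0, 209.0], 0.69), ([213.0, 195.0, 228.0, 204.0], 0.35)]
water_bottle [([146.0, 131.0, 176.0, 161.0], 0.92)]
gel_pen_cup [([271.0, 136.0, 289.0, 164.0], 0.56)]
tape_black [([288.0, 228.0, 304.0, 239.0], 0.69)]
0.8
```

Run:
```python
import cv2
a=cv2.imread("pics/top0.png")[110:270,130:390]; cv2.imwrite("pics/top0z.png",cv2.resize(a,None,fx=3,fy=3,interpolation=cv2.INTER_CUBIC))
a=cv2.imread("pics/side0.png")[100:330,90:350]; cv2.imwrite("pics/side0z.png",cv2.resize(a,None,fx=2.6,fy=2.6,interpolation=cv2.INTER_CUBIC))
```

```text
(no output)
```

View pics/top0z.png

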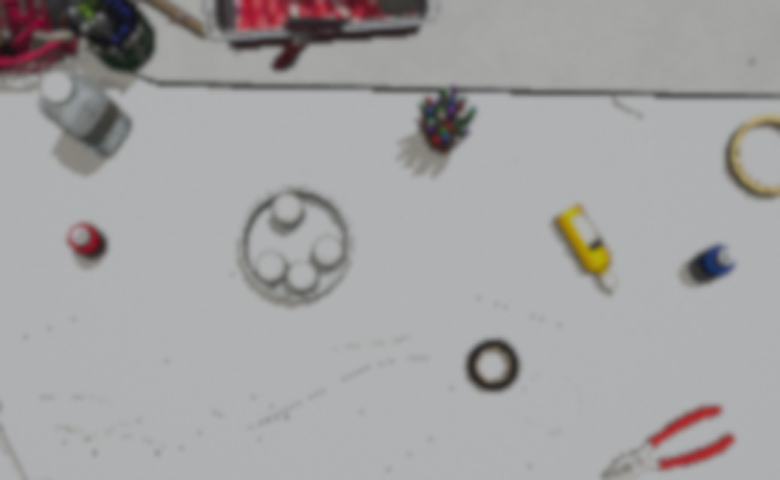

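View pics/side0z.png

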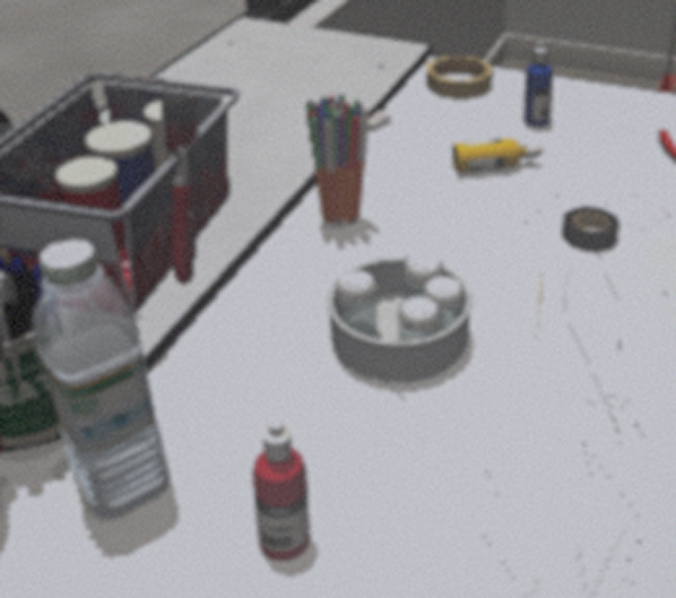

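The top view shows the red bottle near (158,190), the caddy at (228,191) with 4 white lids, the yellow lying bottle at (325,193) with its cap toward the robot, and the blue bottle at (366,198). The side view agrees. Next I turn these into point clouds from both views.

```bash
cat > h.py <<'E'
import numpy as np,cv2
from cell import manip
def cloud(n,d):
    c=manip.calibration(n); v,u=np.indices(d.shape)
    p=np.stack([(u-c['cx'])/c['fx']*d,-(v-c['cy'])/c['fy']*d,-d],-1)
    T=c['world_from_camera']; return p@T[:3,:3].T+T[:3,3]
def proj(n,P):
    c=manip.calibration(n);T=np.linalg.inv(c['world_from_camera']);q=np.asarray(P,float)@T[:3,:3].T+T[:3,3]
    return np.stack([c['cx']+c['fx']*q[...,0]/-q[...,2],c['cy']-c['fy']*q[...,1]/-q[...,2]],-1)
def onplane(n,uv,z):
    c=manip.calibration(n);T=c['world_from_camera'];uv=np.atleast_2d(np.asarray(uv,float))
    d=np.stack([(uv[:,0]-c['cx'])/c['fx'],-(uv[:,1]-c['cy'])/c['fy'],-np.ones(len(uv))],-1)@T[:3,:3].T
    return T[:3,3]+d*((z-T[2,3])/d[:,2])[:,None]
E
python3 - <<'E'
from h import *
for n in("side","top"):
    d=np.load(f"pics/{n}0.npy");W=cloud(n,d);ok=d>0
    t=W[ok&(abs(W[...,2])<12)&(abs(W[...,0]-500)<250)&(abs(W[...,1])<350)]
    print(n,"table z",np.median(t[:,2]),t[:,2].std(),len(t))
boxes={"red":((157,185,165,195),(191,264,209,315)),"blue":((357,194,375,206),(292,118,304,147)),"yel":((316,179,335,209),(264,151,299,169)),"caddy":((209,170,246,212),(216,197,274,248)),"tape":((288,228,304,239),(307,180,330,197)),"cup":((271,136,289,164),(207,135,233,186)),"water":((146,131,176,161),(101,193,154,302))}
for k,(a,b) in boxes.items():
    for n,x in(("top",a),("side",b)):
        d=np.load(f"pics/{n}0.npy");W=cloud(n,d)
        p=W[x[1]:x[3],x[0]:x[2]].reshape(-1,3);p=p[(d[x[1]:x[3],x[0]:x[2]].ravel()>0)&(p[:,2]>10)]
        p2=p[p[:,2]>np.percentile(p[:,2],95)-12] if len(p) else p
        print(k,n,len(p),"min",p.min(0).round(),"max",p.max(0).round(),"topmean",p2.mean(0).round(1))
E
```

```text
side table z 0.3994024016823232 1.4688060756903276 34367
top table z 0.47643111089848844 3.228032787969955 25556
red top 73 min [555. 301.  14.] max [585. 318. 112.] topmean [569.9 309.5 103.9]
red side 764 min [552. 306.  10.] max [583. 343. 114.] topmean [568.  323.8 103.5]
blue top 125 min [ 542. -399.   16.] max [ 575. -366.  113.] topmean [ 562.7 -383.7  102.4]
blue side 263 min [ 542. -390.   11.] max [ 577. -364.  106.] topmean [ 561.4 -379.8   95.8]
yel top 272 min [ 529. -277.   11.] max [ 624. -213.   44.] topmean [ 587.1 -242.5   33.4]
yel side 314 min [ 528. -278.   10.] max [ 627. -207.   38.] topmean [ 582.1 -236.4   30.9]
caddy top 629 min [512.  28.  10.] max [639. 148.  71.] topmean [564.4  82.8  61.7]
caddy side 1925 min [510.  26.  10.] max [636. 151.  65.] topmean [561.9  90.4  60.2]
tape top 86 min [ 420. -169.   13.] max [ 455. -121.   26.] topmean [ 435.4 -146.7   19. ]
tape side 215 min [ 412. -171.   10.] max [ 472. -111.   21.] topmean [ 441.1 -136.8   16.8]
cup top 345 min [ 676. -117.   11.] max [775. -54. 145.] topmean [707.7 -80.1 135.2]
cup side 1097 min [ 674. -360.   10.] max [865. -44. 143.] topmean [702.9 -72.4 133.4]
water top 570 min [673. 274.  11.] max [777. 374. 219.] topmean [706.8 315.2 213.7]
water side 4749 min [671.  73.  10.] max [888. 354. 217.] topmean [702.1 324.2 209.2]
```

```bash
cat >> h.py <<'E'
from scipy.optimize import least_squares
def circ(p,R,c0):
    f=lambda c:np.hypot(p[:,0]-c[0],p[:,1]-c[1])-R
    r=least_squares(f,c0,loss='soft_l1',f_scale=1.5); return r.x,np.abs(f(r.x)).mean()
E
cat > m.py <<'E'
from h import *
cl={}
for n in("side","top"):
    d=np.load(f"pics/{n}0.npy");W=cloud(n,d);cl[n]=W[d>0]
def sel(W,c,r,z0,z1): return W[(np.hypot(W[:,0]-c[0],W[:,1]-c[1])<r)&(W[:,2]>z0)&(W[:,2]<z1)]
for n,W in cl.items():
    for k,c in(("red",(568,320)),("blue",(560,-380))):
        p=sel(W,c,32,12,82); 
        if len(p)>8: print(n,k,"body",len(p),circ(p,18,c))
        p=sel(W,c,32,92,108); 
        if len(p)>3: print(n,k,"cap",len(p),p.mean(0).round(1), "ztop",np.percentile(sel(W,c,32,60,130)[:,2],97))
    c=np.array([575,88.])
    p=sel(W,c,80,12,40); q=p
    for _ in range(5):
        r=np.hypot(q[:,0]-c[0],q[:,1]-c[1]); s=q[(r>60)&(r<69)]; c,e=circ(s,63,c)
    print(n,"caddy outer",len(s),c,e)
    p=sel(W,c,66,43,48); r=np.hypot(*(p[:,:2]-c).T); s=p[r>55]
    print(n,"rim",len(s),circ(s,61,c))
    p=sel(W,c,56,57,67); print(n,"lids",len(p))
    from scipy.cluster.vq import kmeans2
    best=None
    for a0 in range(0,360,5):
        cs=[c+38.5*np.array([np.cos(np.radians(a0+a)),np.sin(np.radians(a0+a))]) for a in(0,120,240,300)]
        dd=np.min([np.hypot(*(p[:,:2]-x).T) for x in cs],0); e=np.clip(dd-18,0,None).mean()
        if best is None or e<best[0]: best=(e,a0,cs)
    print(best[:2])
    lab=np.argmin([np.hypot(*(p[:,:2]-x).T) for x in best[2]],0)
    for i in range(4):
        g=p[lab==i];
        m=np.median(g,0); v=m[:2]-c
        print("  jar",i,len(g),g.mean(0).round(1),"mid",((np.percentile(g,3,axis=0)+np.percentile(g,97,axis=0))/2).round(1),"r",np.hypot(*v).round(1),"ang",np.degrees(np.arctan2(v[1],v[0])).round(1))
# yellow
P=[]
for n,W in cl.items():
    p=sel(W,(580,-240),75,8,45)
    m=p[:,:2].mean(0);u=np.linalg.svd(p[:,:2]-m,full_matrices=False)[2][0]; u=u if u[0]<0 else -u
    s=(p[:,:2]-m)@u; w=(p[:,:2]-m)@np.array([-u[1],u[0]])
    print(n,"yel",len(p),m,u,np.degrees(np.arctan2(u[1],u[0])),"s",np.percentile(s,[1,99]),"w",np.percentile(w,[1,99]),"zmax",np.percentile(p[:,2],98))
    print("   ends",m+u*s.min(),m+u*s.max())
    b=p[(s<10)]; print("  top ridge", b[b[:,2]>32][:,:2].mean(0))
E
python3 m.py
```

```text
side red body 654 (array([570.76758512, 322.02953376]), np.float64(1.465489514838808))
side red cap 99 [567.7 324.3 101.3] ztop 111.28836848355705
side blue body 217 (array([ 560.57994081, -385.70716499]), np.float64(1.9857150502647058))
side blue cap 25 [ 561.1 -380.    99.8] ztop 106.03165251309152
side caddy outer 507 [573.5276046   85.16948003] 0.6719012748839513
side rim 261 (array([572.99235134,  86.97345929]), np.float64(1.5286924431408655))
side lids 466
(np.float64(0.027581730581424917), 255)
  jar 0 106 [562.3  53.   61.4] mid [562.7  52.   60.6] r 33.6 ang -110.1
  jar 1 113 [609.5  98.8  61.7] mid [609.2  97.1  61.1] r 38.5 ang 21.5
  jar 2 128 [544.1 116.2  61.8] mid [544.2 114.5  61.1] r 43.3 ang 132.9
  jar 3 119 [534.9  80.6  61.6] mid [535.1  79.   60.9] r 38.5 ang -174.0
top red body 79 (array([571.82921895, 320.06503845]), np.float64(2.230089551256705))
top red cap 16 [569.3 313.6 102.7] ztop 114.0902075920504
top blue body 108 (array([ 563.2407753 , -386.51718518]), np.float64(2.6419450125171218))
top blue cap 25 [ 563.9 -383.7  101.3] ztop 106.30093672015651
top 
[... 342 characters left out ...]
 2 73 [545.9 112.4  61.5] mid [546.1 112.2  61.5] r 36.9 ang 133.6
  jar 3 75 [536.   76.1  62. ] mid [536.6  75.5  61.7] r 36.1 ang -164.0
side yel 324 [ 578.98945863 -235.70488276] [-0.83862855 -0.54470373] -146.9955798558007 s [-42.36745943  61.170058  ] w [-9.88663846 23.02739309] zmax 36.63160239881799
   ends [ 614.74631316 -212.48018788] [ 524.22834049 -271.27317524]
  top ridge [ 596.75952616 -231.84717375]
top yel 293 [ 580.91188388 -245.43698347] [-0.84334622 -0.53737059] -147.49517748559805 s [-45.69983351  57.63460782] w [-28.70809485  49.14526375] zmax 40.003935803944664
   ends [ 620.40301275 -220.27368648] [ 529.77120778 -278.0232391 ]
  top ridge [ 597.65634953 -236.99319497]
```

```bash
python3 -m inch '{"travel":[[42.55,14.8,-3],[42.55,14.8,-3],[42.55,14.8,-3],[42.55,14.8,-3],[42.55,14.8,-3],[42.55,14.8,-3],[42.55,14.8,-6],[42.55,14.8,-6],[42.55,14.8,-6],[42.55,14.8,-6]],"turn":[[0,0,0],[0,0,0],[0,0,0],[0,0,0],[0,0,0],[0,0,0],[0,0,0],[0,0,0],[0,0,0],[0,0,0]],"grip":[1,1,1,1,1,1,1,1,1,1]}' 20
```

```text
clock: 2.05
eef_pos: [561.0, -385.9, 146.5]
eef_rot: [3.141, -0.001, 0.249]
wrist_force: [0.4, 0.3, -0.5]
finger_gap: 94.4
```

```bash
python3 -m inch '{"travel":[[0.1,0.1,-4.5],[0.1,0.1,-8.3],[0.1,0.1,-8.3],[0.1,0.1,-8.3],[0.1,0.1,-8.3],[0.1,0.1,-8.3],[0.1,0.1,-8.3],[0.1,0.1,-8.3],[0.1,0.1,-8.3],[0.1,0.1,-8.3]],"turn":[[0,0,0],[0,0,0],[0,0,0],[0,0,0],[0,0,0],[0,0,0],[0,0,0],[0,0,0],[0,0,0],[0,0,0]],"grip":[1,1,1,-0.5,-0.5,-0.5,-0.5,-0.5,-0.5,-0.5]}' 20
python3 - <<'E'
from h import *
for n in("side","top"):
    p,d=manip.camera(n); cv2.imwrite(f"pics/{n}1.png",p[:,:,::-1]); np.save(f"pics/{n}1.npy",d)
a=cv2.imread("pics/side1.png")[70:200,220:350]; cv2.imwrite("pics/side1z.png",cv2.resize(a,None,fx=4,fy=4,interpolation=cv2.INTER_CUBIC))
print(manip.read_state())
E
```

```text
clock: 3.3
eef_pos: [562.0, -384.9, 63.5]
eef_rot: [3.141, -0.001, 0.249]
wrist_force: [0.3, -0.3, 0.3]
finger_gap: 34.6
{'clock': 3.4, 'joints': array([-6.54186162e-01,  7.21722050e-01,  1.23279737e+00, -2.25207644e-04,
        1.18588465e+00,  6.67217754e-01]), 'qd': array([-0.00053471,  0.00077029, -0.00033078,  0.0008202 , -0.00158329,
       -0.00080084]), 'effort': array([-3.72827708e-03, -7.32750821e+01, -3.32938671e+01,  6.03071298e-02,
       -1.03684867e-02,  2.26092212e-03]), 'eef_pos': array([ 562.02611987, -384.92795047,   63.54041152]), 'eef_rot': array([ 3.14052975e+00, -5.71448290e-04,  2.49477151e-01]), 'wrist_force': array([ 0.22876512,  0.06473492, -0.66738833]), 'moment': array([ 0.02314645, -0.02931681, -0.02521907]), 'finger_gap': 34.289844533672536}
```

View pics/side1z.png

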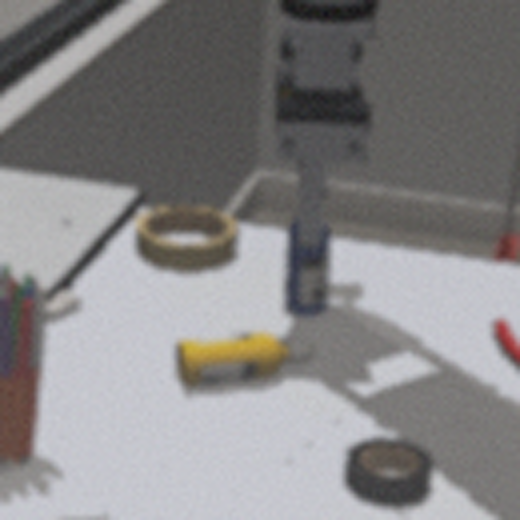

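```bash
python3 -m inch '{"travel":[[0,0,4],[0,0,9],[1.1,10,9],[1.1,30,9],[1.1,47.2,9],[1.1,47.2,9],[1.1,47.2,9],[1.1,47.2,9],[1.1,47.2,9],[1.1,47.2,9]],"turn":[[0,0,0],[0,0,0],[0,0,0],[0,0,0],[0,0,0],[0,0,0],[0,0,0],[0,0,0],[0,0,0],[0,0,0]],"grip":[-0.5,-0.5,-0.5,-0.5,-0.5,-0.5,-0.5,-0.5,-0.5,-0.5]}' 20
python3 -m inch '{"travel":[[0,0,0]],"turn":[[0,0,0]],"grip":[-0.5]}'
python3 - <<'E'
from h import *
for n in("side","top"):
    p,d=manip.camera(n); cv2.imwrite(f"pics/{n}2.png",p[:,:,::-1]); np.save(f"pics/{n}2.npy",d)
a=cv2.imread("pics/side2.png")[110:290,160:340]; cv2.imwrite("pics/side2z.png",cv2.resize(a,None,fx=4,fy=4,interpolation=cv2.INTER_CUBIC)[:600])
print(manip.read_state()['eef_pos'],manip.read_state()['wrist_force'],manip.read_state()['finger_gap'])
E
```

```text
clock: 4.65
eef_pos: [572.6, 89.9, 153.5]
eef_rot: [3.141, -0.001, 0.252]
wrist_force: [0.8, -0.0, -0.8]
finger_gap: 34.5
clock: 4.78
eef_pos: [572.3, 92.0, 153.5]
eef_rot: [3.141, -0.0, 0.255]
wrist_force: [-0.2, 0.1, -0.1]
finger_gap: 34.3
[572.49740113  89.82030236 153.45023987] [ 0.88367339 -0.65196537 -0.05924333] 34.63337205330927
```

View pics/side2z.png

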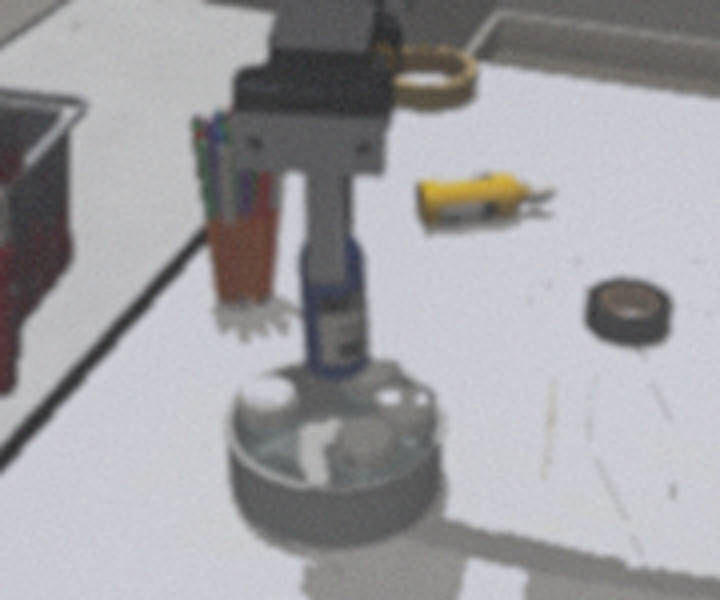

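```bash
cat > m2.py <<'E'
import sys
from h import *
i=sys.argv[1]; c0=manip.read_state()['eef_pos']; print(c0)
z0,z1=map(float,sys.argv[2:4])
for n in("side","top"):
    d=np.load(f"pics/{n}{i}.npy");W=cloud(n,d);W=W[d>0]
    p=W[(np.hypot(W[:,0]-c0[0],W[:,1]-c0[1])<32)&(W[:,2]>z0)&(W[:,2]<z1)]
    if len(p)>10:
        print(n,len(p),circ(p,18,c0[:2]),"zmin",np.percentile(p[:,2],1))
        for a in np.arange(z0,z1,15):
            q=p[(p[:,2]>=a)&(p[:,2]<a+15)]
            if len(q)>10: print("   ",a,len(q),circ(q,18,c0[:2])[0].round(1))
E
python3 m2.py 2 82 148; python3 m2.py 1 10 60
```

```text
[572.49740113  89.82030236 153.45023987]
side 357 (array([570.40182709,  92.0950376 ]), np.float64(0.7892795670208135)) zmin 91.65456990379779
    82.0 36 [569.6  91.2]
    97.0 94 [569.9  91.7]
    112.0 88 [570.3  92.3]
    127.0 99 [570.9  92.4]
    142.0 40 [571.8  92.6]
top 23 (array([571.64351743,  91.16605283]), np.float64(0.5548854498596867)) zmin 91.40728214330562
[572.49740113  89.82030236 153.45023987]
side 176 (array([579.61249921,  83.09620941]), np.float64(6.652688341345516)) zmin 13.173752089425108
    10.0 23 [610.9  94.2]
    25.0 47 [582.   83.1]
    40.0 64 [578.8  80.5]
    55.0 42 [572.2  82.2]
top 50 (array([570.05999084,  88.23270571]), np.float64(8.16119831591763)) zmin 11.354997343576745
    40.0 13 [572.2  89.7]
    55.0 25 [563.6  87.4]
```

Run:
```python
from h import *
d=np.load("pics/side0.npy");W=cloud("side",d);W=W[d>0]
for k,c0 in(("red",(571,322)),("blue",(561,-385))):
  for a in range(8,86,13):
    q=W[(np.hypot(W[:,0]-c0[0],W[:,1]-c0[1])<32)&(W[:,2]>a)&(W[:,2]<a+13)]
    print(k,a,len(q),circ(q,18,c0)[0].round(1))
c0=(573,87)
# lids by outline: side/top brightness
for n in("top",):
    p=cv2.imread(f"pics/{n}0.png"); a=p[165:218,203:252]; cv2.imwrite("pics/cz.png",cv2.resize(a,None,fx=10,fy=10,interpolation=cv2.INTER_CUBIC))
p=cv2.imread("pics/side0.png"); a=p[190:255,208:282]; cv2.imwrite("pics/cs.png",cv2.resize(a,None,fx=9,fy=9,interpolation=cv2.INTER_CUBIC))
```

```text
red 8 91 [570.7 323.8]
red 21 103 [570.5 323.3]
red 34 108 [570.5 322.7]
red 47 114 [570.6 321.9]
red 60 114 [570.7 321.1]
red 73 213 [573.1 316.8]
blue 8 33 [ 559.6 -384.9]
blue 21 39 [ 559.8 -385.5]
blue 34 39 [ 560.2 -385.1]
blue 47 41 [ 560.7 -385. ]
blue 60 42 [ 561.6 -386.2]
blue 73 40 [ 563.  -391.7]
```

View pics/cs.png

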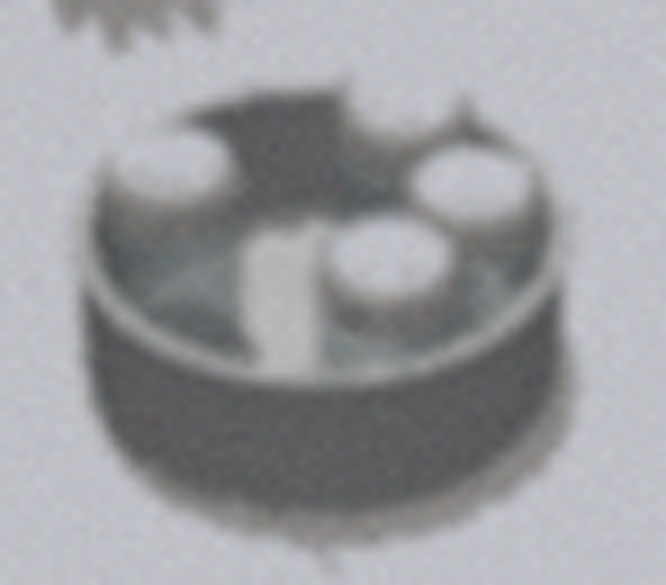

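View pics/cz.png

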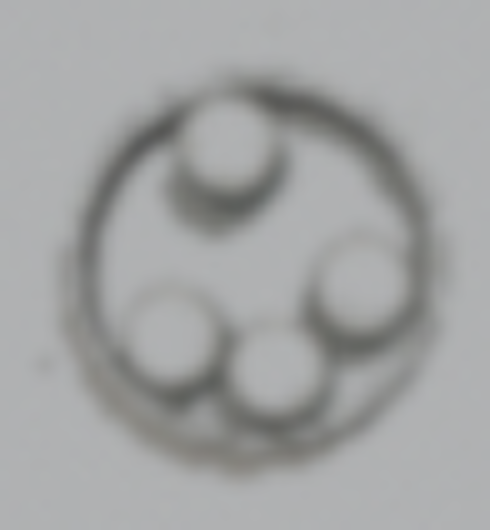

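Run:
```python
from h import *
def fit(X): # X in order a 0,120,240,300
    ang=np.radians([0,120,240,300])
    f=lambda q:(X-(q[:2]+38.5*np.stack([np.cos(ang+q[2]),np.sin(ang+q[2])],-1))).ravel()
    r=least_squares(f,[573,87,np.radians(255)]);print(r.x[:2].round(1),np.degrees(r.x[2]).round(1),r.fun.reshape(-1,2).round(1).tolist())
s=(np.array([[405,100],[172,163],[388,258],[472,185]])+.5)/9-.5+[208,190]
t=(np.array([[360,290],[230,142],[172,335],[275,370]])+.5)/10-.5+[203,165]
S=onplane("side",s,62)[:,:2];T=onplane("top",t,62)[:,:2]
print(S.round(1).tolist(),T.round(1).tolist());fit(S);fit(T);fit((S+T)/2)
# caddy rim ellipses: top outer circle in crop
print(onplane("top",((np.array([[248,265]])+.5)/10-.5)+[203,165],45))
```

```text
[[564.4, 48.9], [610.9, 95.5], [546.0, 113.1], [536.0, 77.9]] [[563.8, 49.0], [612.6, 93.9], [547.2, 111.2], [536.3, 76.6]]
[573.6  86.3] 254.6 [[1.0, -0.3], [0.0, -0.5], [-0.7, -0.6], [-0.3, 1.3]]
[574.3  85. ] 253.8 [[0.2, 1.0], [0.9, -0.2], [-0.4, -1.5], [-0.6, 0.8]]
[574.   85.6] 254.2 [[0.6, 0.4], [0.4, -0.4], [-0.5, -1.1], [-0.5, 1.0]]
[[573.10612968  87.85415182  45.        ]]
```

Run:
```python
from h import *
p=cv2.imread("pics/side2.png").astype(int); a=p[170:206,228:258]
b,g,r=a[...,0],a[...,1],a[...,2]
# horizontal edge profiles per row, gradient of brightness
gr=a.sum(-1)
for v in range(0,36,3): print(v+170,gr[v].tolist())
for x,y in((572.5,89.8),(574,86)):
    th=np.linspace(0,2*np.pi,73)
    for z in(90,120):
        P=np.stack([x+18*np.cos(th),y+18*np.sin(th),0*th+z],-1);q=proj("side",P)
        print(x,y,z,"u",q[:,0].min().round(1),q[:,0].max().round(1),"v",q[:,1].min().round(1),q[:,1].max().round(1))
```

```text
170 [291, 432, 584, 615, 615, 611, 594, 503, 376, 304, 272, 288, 290, 285, 274, 278, 294, 288, 240, 230, 288, 443, 558, 601, 606, 616, 605, 609, 608, 612]
173 [321, 462, 574, 610, 616, 589, 510, 333, 249, 254, 278, 288, 279, 286, 281, 291, 301, 288, 246, 219, 220, 243, 364, 518, 598, 606, 606, 615, 608, 611]
176 [372, 518, 603, 619, 597, 567, 456, 306, 239, 268, 279, 284, 281, 286, 282, 278, 288, 286, 238, 203, 194, 220, 323, 469, 584, 613, 608, 609, 618, 612]
179 [423, 560, 618, 616, 616, 608, 506, 341, 230, 256, 271, 271, 271, 286, 269, 278, 283, 275, 240, 222, 204, 217, 291, 442, 582, 618, 604, 615, 609, 617]
182 [446, 576, 616, 617, 611, 596, 525, 361, 220, 210, 211, 226, 215, 218, 221, 212, 225, 224, 208, 210, 210, 212, 273, 428, 572, 606, 619, 608, 604, 611]
185 [418, 421, 452, 479, 508, 557, 512, 386, 245, 205, 208, 216, 202, 178, 191, 189, 191, 200, 183, 220, 223, 239, 267, 393, 530, 596, 613, 616, 616, 614]
188 [418, 421, 445, 482, 490, 466, 418, 323, 238, 207, 214, 233, 242, 245, 254, 247, 268, 261, 274, 274, 302, 288, 300, 401, 530, 597, 609, 609, 615, 609]
191 [498, 443, 
[... 221 characters left out ...]
22, 307, 309, 292, 285, 263, 249, 253, 345, 484, 590, 619, 600, 608, 620]
197 [608, 612, 603, 618, 610, 612, 607, 541, 375, 252, 208, 236, 269, 313, 329, 305, 273, 234, 203, 206, 182, 218, 243, 338, 471, 587, 615, 619, 602, 622]
200 [606, 593, 581, 574, 552, 530, 495, 430, 311, 235, 200, 227, 242, 290, 284, 299, 281, 287, 270, 264, 230, 229, 219, 252, 320, 402, 430, 432, 434, 440]
203 [456, 397, 342, 288, 276, 276, 267, 271, 264, 257, 240, 228, 226, 219, 217, 212, 222, 218, 227, 227, 259, 290, 324, 349, 376, 385, 370, 379, 361, 355]
572.5 89.8 90 u 235.1 251.2 v 195.2 204.5
572.5 89.8 120 u 234.8 251.2 v 184.1 193.2
574 86 90 u 235.1 251.1 v 194.1 203.4
574 86 120 u 234.8 251.2 v 183.1 192.2
```

```bash
python3 -m inch '{"travel":[[0.2,-0.4,0],[0.2,-0.4,0],[0.2,-0.4,-1.5],[0.2,-0.4,-2.5],[0.2,-0.4,-3],[0.2,-0.4,-3.5],[0.2,-0.4,-4],[0.2,-0.4,-4]],"turn":[[0,0,0],[0,0,0],[0,0,0],[0,0,0],[0,0,0],[0,0,0],[0,0,0],[0,0,0]],"grip":[-0.5,-0.5,-0.5,-0.5,-0.5,-0.5,-0.5,-0.5]}' 20
python3 - <<'E'
from h import *
for n in("side",):
    p,d=manip.camera(n); cv2.imwrite(f"pics/{n}3.png",p[:,:,::-1]); np.save(f"pics/{n}3.npy",d)
a=cv2.imread("pics/side3.png")[160:260,200:290]; cv2.imwrite("pics/side3z.png",cv2.resize(a,None,fx=6,fy=6,interpolation=cv2.INTER_CUBIC)[:600])
s=manip.read_state();print(s['eef_pos'],s['wrist_force'],s['moment'],s['finger_gap'])
E
```

```text
clock: 5.88
eef_pos: [574.4, 85.8, 113.2]
eef_rot: [3.141, 0.0, 0.252]
wrist_force: [-0.5, 0.3, -2.2]
finger_gap: 34.3
[574.51334032  85.8346149  113.46586933] [-0.21066437  0.01612709 -0.97839958] [ 0.00211789 -0.01698342  0.02376816] 34.67723520841185
```

View pics/side3z.png

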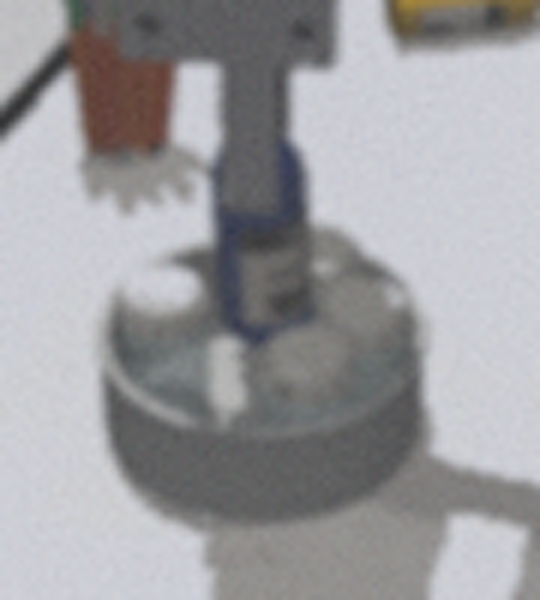

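```bash
python3 -m inch '{"travel":[[0,0,-1.5],[0,0,-3],[0,0,-4],[0,0,-4.5],[0,0,-4.5],[0,0,-4.5]],"turn":[[0,0,0],[0,0,0],[0,0,0],[0,0,0],[0,0,0],[0,0,0]],"grip":[-0.5,-0.5,-0.5,-0.5,-0.5,-0.5]}' 20
```

```text
clock: 6.68
eef_pos: [574.7, 85.9, 68.8]
eef_rot: [3.141, -0.001, 0.252]
wrist_force: [0.4, -1.2, -0.1]
finger_gap: 34.1
```

```bash
python3 -m inch '{"travel":[[0,0,-0.1],[0,0,-0.1],[0,0,-0.1],[0,0,-0.1],[0,0,0],[0,0,4],[0,0,7],[0,0,9],[0,0,9]],"turn":[[0,0,0],[0,0,0],[0,0,0],[0,0,0],[0,0,0],[0,0,0],[0,0,0],[0,0,0],[0,0,0]],"grip":[-0.5,0.1,0.1,0.1,0.1,0.1,0.1,0.1,0.1]}' 20
python3 - <<'E'
from h import *
for n in("side","top"):
    p,d=manip.camera(n); cv2.imwrite(f"pics/{n}4.png",p[:,:,::-1]); np.save(f"pics/{n}4.npy",d)
a=cv2.imread("pics/side4.png")[110:290,160:340]; cv2.imwrite("pics/side4z.png",cv2.resize(a,None,fx=4,fy=4,interpolation=cv2.INTER_CUBIC)[:600])
E
```

```text
clock: 7.8
eef_pos: [575.3, 85.9, 160.1]
eef_rot: [3.14, -0.003, 0.252]
wrist_force: [-0.3, -0.1, 0.3]
finger_gap: 51.8
```

View pics/side4z.png

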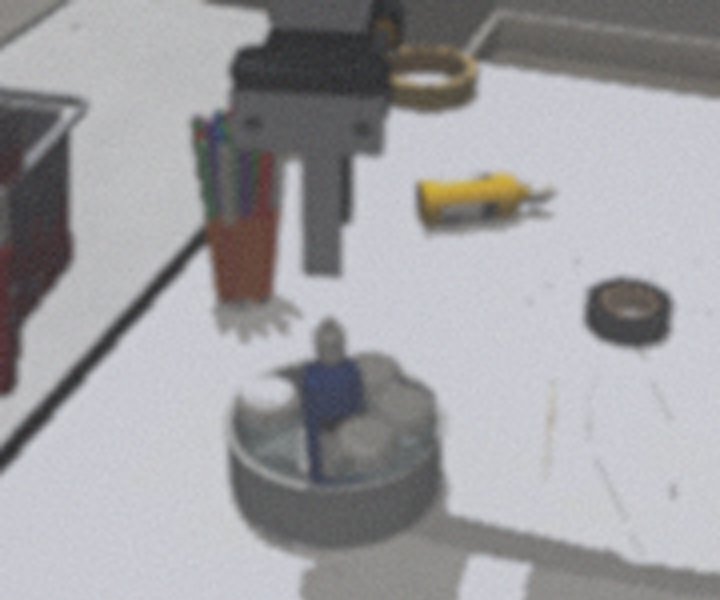

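Run:
```python
from h import *
p=cv2.imread("pics/side4.png");a=p[140:175,255:310];cv2.imwrite("pics/ys.png",cv2.resize(a,None,fx=12,fy=12,interpolation=cv2.INTER_CUBIC))
p=cv2.imread("pics/top4.png");a=p[172:215,310:340];cv2.imwrite("pics/yt.png",cv2.resize(a,None,fx=13,fy=13,interpolation=cv2.INTER_CUBIC))
b=[onplane("top",u,0)[0].round() .tolist() for u in((333,268),(350,255),(373,247))];print("pliers",b)
for n in("top","side"):
    p=cv2.imread(f"pics/{n}4.png").astype(int);m=(p[...,2]-p[...,0]>60)&(p[...,1]-p[...,0]>30)
    d=np.load(f"pics/{n}4.npy");W=cloud(n,d)
    m&=(d>0)&(np.hypot(W[...,0]-585,W[...,1]+240)<80)
    q=W[m];print(n,len(q),q.mean(0).round(1))
    # cylinder fit: line through c dir ang at z=18 R=18
    f=lambda v:np.hypot(-(q[:,0]-590)*np.sin(v[0])+(q[:,1]+235)*np.cos(v[0])-v[1],q[:,2]-18)-18
    r=least_squares(f,[np.radians(33),0],loss='soft_l1');th,o=r.x
    ax=np.array([np.cos(th),np.sin(th)]);c=np.array([590,-235])+o*np.array([-ax[1],ax[0]])
    s=(q[:,:2]-c)@ax
    print(np.degrees(th),abs(r.fun).mean(),"base end",c+ax*np.percentile(s,98.5),"body front",c+ax*np.percentile(s,1.5),np.ptp(np.percentile(s,[1.5,98.5])))
```

```text
pliers [[322.0, -278.0, 0.0], [367.0, -336.0, 0.0], [396.0, -415.0, 0.0]]
top 152 [ 582.3 -241.    32.6]
34.59442296760833 2.573699989584505 base end [ 619.21059566 -221.94028591] body front [ 554.20499655 -266.77530684] 78.96775935856198
side 136 [ 584.1 -233.2   31. ]
31.86588553404169 1.6153889058913624 base end [ 620.23747395 -223.15143603] body front [ 554.88399987 -263.77642282] 76.951063186223
```

View pics/ys.png

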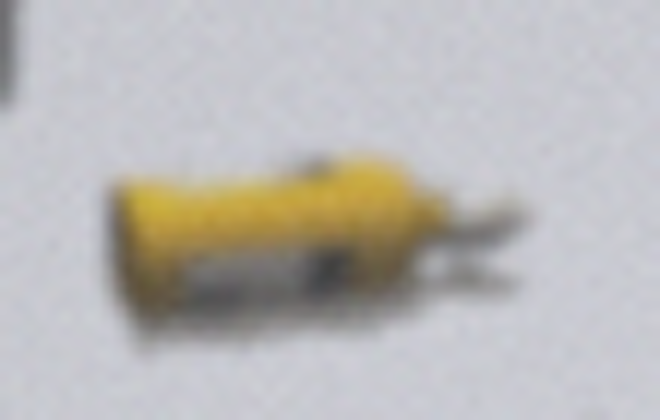

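View pics/yt.png

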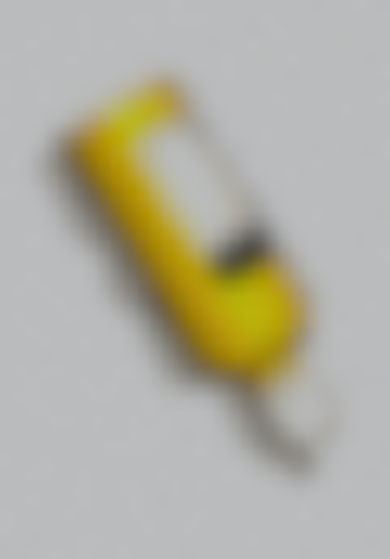

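```bash
cat > plan.py <<'E'
from h import *
from scipy.spatial.transform import Rotation as R
def tool(yaw,t):  # t>0 tips tool forward along dir yaw
    y=np.radians(yaw);w=np.array([np.sin(y),-np.cos(y),0])
    return R.from_rotvec(w*np.radians(t))*R.from_euler('xyz',[np.pi,0,y])
def go(pos,Rt):
    s=manip.read_state();Rc=R.from_euler('xyz',s['eef_rot'])
    print("travel",((np.array(pos)-s['eef_pos'])/10).round(2),"turn",(Rt*Rc.inv()).as_rotvec(degrees=True).round(1),"rad",np.hypot(*pos[:2]))
E
python3 - <<'E'
from plan import *
f=np.array([np.cos(np.radians(33)),np.sin(np.radians(33)),0])
t=50;a=f*np.sin(np.radians(t))+[0,0,-np.cos(np.radians(t))]
b=np.array([621,-222.5,18]);g=b-50*f;k=12.4;T=g+k*a
print(f,a,T,tool(33,t).as_matrix()[:,2])
go(T-90*a+[0,0,30],tool(33,t)); go(T,tool(33,t))
# base in tool frame & standing
bt=tool(33,t).inv().apply(b-T); Rs=tool(33,-(90-t)); off=Rs.apply(bt); print("axis",Rs.inv().inv().apply(tool(33,t).inv().apply(-f)),"TCP rel base standing",-off)
E
```

```text
[0.83867057 0.54463904 0.        ] [ 0.64245893  0.41721771 -0.64278761] [ 587.03296231 -244.55845219   10.02943364] [ 0.64245893  0.41721771 -0.64278761]
travel [ -4.52 -36.79  -6.  ] turn [ 20.2 -45.9  17.4] rad 599.7082034336646
travel [  1.27 -33.04 -14.79] turn [ 20.2 -45.9  17.4] rad 635.9375247459483
axis [-1.78904443e-16 -1.09257957e-17  1.00000000e+00] TCP rel base standing [-6.68467942 -4.34108157 40.50104891]
```

```bash
python3 -m inch '{"travel":[[-1,-6,1],[-2,-12,1],[-3,-18,1],[-4,-24,1],[-4.5,-30,0],[-4.5,-36.8,-2],[-4.5,-36.8,-6],[-4.5,-36.8,-6],[-4.5,-36.8,-6],[-4.5,-36.8,-6]],"turn":[[4,-9.2,3.5],[8.1,-18.4,7],[12.1,-27.5,10.4],[16.2,-36.7,13.9],[20.2,-45.9,17.4],[20.2,-45.9,17.4],[20.2,-45.9,17.4],[20.2,-45.9,17.4],[20.2,-45.9,17.4],[20.2,-45.9,17.4]],"grip":[0.5,1,1,1,1,1,1,1,1,1]}' 30
python3 - <<'E'
from plan import *
go([587,-244.6,10],tool(33,50))
for n in("side","top"):
    p,d=manip.camera(n); cv2.imwrite(f"pics/{n}5.png",p[:,:,::-1]); np.save(f"pics/{n}5.npy",d)
a=cv2.imread("pics/side5.png")[70:220,220:370]; cv2.imwrite("pics/side5z.png",cv2.resize(a,None,fx=4,fy=4,interpolation=cv2.INTER_CUBIC)[:600])
E
```

```text
clock: 9.15
eef_pos: [529.2, -281.4, 97.3]
eef_rot: [-3.14, -0.871, 0.575]
wrist_force: [-0.3, 0.3, -0.7]
finger_gap: 93.8
travel [ 5.78  3.68 -8.73] turn [-0.  -0.1 -0. ] rad 635.9230771091736
```

View pics/side5z.png

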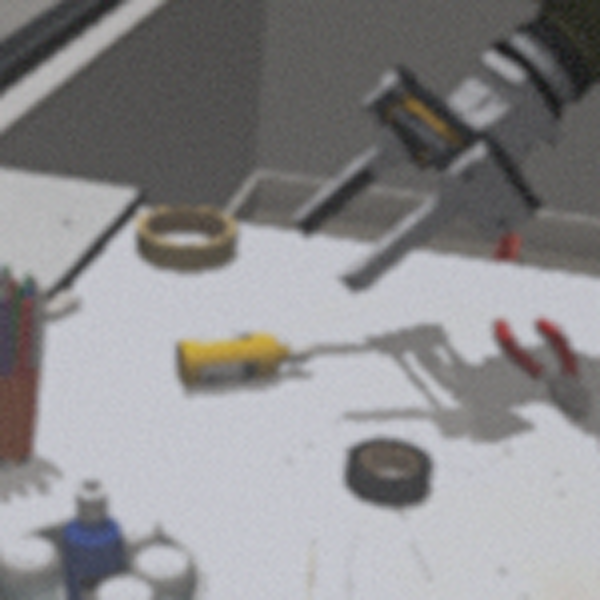

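```bash
python3 -m inch '{"travel":[[3,1.9,-3],[5.8,3.7,-6],[5.8,3.7,-8.7],[5.8,3.7,-8.7],[5.8,3.7,-8.7],[5.8,3.7,-8.7],[5.8,3.7,-8.7],[5.8,3.7,-8.7],[5.8,3.7,-8.7],[5.8,3.7,-8.7]],"turn":[[0,0,0],[0,0,0],[0,0,0],[0,0,0],[0,0,0],[0,0,0],[0,0,0],[0,0,0],[0,0,0],[0,0,0]],"grip":[1,1,1,1,-0.5,-0.5,-0.5,-0.5,-0.5,-0.5]}' 30
python3 - <<'E'
from plan import *
for n in("side","top"):
    p,d=manip.camera(n); cv2.imwrite(f"pics/{n}6.png",p[:,:,::-1]); np.save(f"pics/{n}6.npy",d)
a=cv2.imread("pics/side6.png")[100:200,230:330]; cv2.imwrite("pics/side6z.png",cv2.resize(a,None,fx=6,fy=6,interpolation=cv2.INTER_CUBIC)[:600])
E
```

```text
clock: 10.5
eef_pos: [587.6, -244.0, 11.5]
eef_rot: [3.14, -0.871, 0.578]
wrist_force: [0.6, -0.4, -0.7]
finger_gap: 37.4
```

View pics/side6z.png

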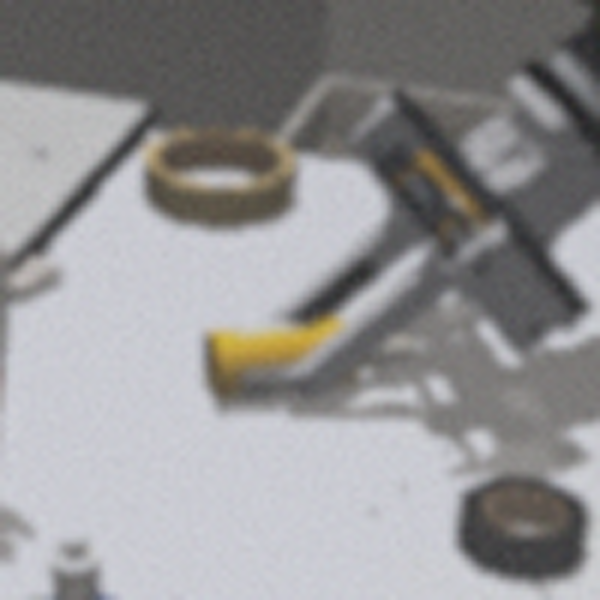

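```bash
python3 -m inch '{"travel":[[0,0,0],[0,0,0],[0,0,3],[0,0,6]],"turn":[[0,0,0],[0,0,0],[0,0,0],[0,0,0]],"grip":[-0.5,-0.5,-0.5,-0.5]}' 30
python3 -m inch '{"travel":[[-1,-0.5,1],[-2,-1,2],[-3,-1.5,3],[-4,-2,3],[-5,-2.5,3],[-6,-3,3],[-7,-3.5,3],[-8,-4,3],[-8.8,-4.6,3],[-8.8,-4.6,3]],"turn":[[-4.9,7.55,0],[-9.8,15.1,0],[-14.7,22.7,0],[-19.6,30.2,0],[-24.5,37.8,0],[-29.4,45.3,0],[-34.3,52.9,0],[-39.2,60.4,0],[-44.1,68,0],[-49,75.5,0]],"grip":[-0.5,-0.5,-0.5,-0.5,-0.5,-0.5,-0.5,-0.5,-0.5,-0.5]}' 30
python3 - <<'E'
from plan import *
for n in("side","top"):
    p,d=manip.camera(n); cv2.imwrite(f"pics/{n}7.png",p[:,:,::-1]); np.save(f"pics/{n}7.npy",d)
a=cv2.imread("pics/side7.png")[70:220,220:370]; cv2.imwrite("pics/side7z.png",cv2.resize(a,None,fx=4,fy=4,interpolation=cv2.INTER_CUBIC)[:600])
print(manip.read_state()['joints'])
go([500,-290,100],tool(33,-40))
E
```

```text
clock: 11.1
eef_pos: [587.4, -243.9, 71.8]
eef_rot: [-3.141, -0.871, 0.577]
wrist_force: [0.5, 0.3, 0.1]
finger_gap: 34.9
clock: 12.35
eef_pos: [499.3, -290.1, 102.2]
eef_rot: [-3.141, 0.705, 0.576]
wrist_force: [-0.5, -0.4, -0.3]
finger_gap: 34.9
[-0.34483931  0.74319627  1.26828516 -0.54009931  1.60204907  0.76191159]
travel [ 0.03 -0.16  0.06] turn [-0.  -0.5 -0.1] rad 578.013840664737
```

View pics/side7z.png

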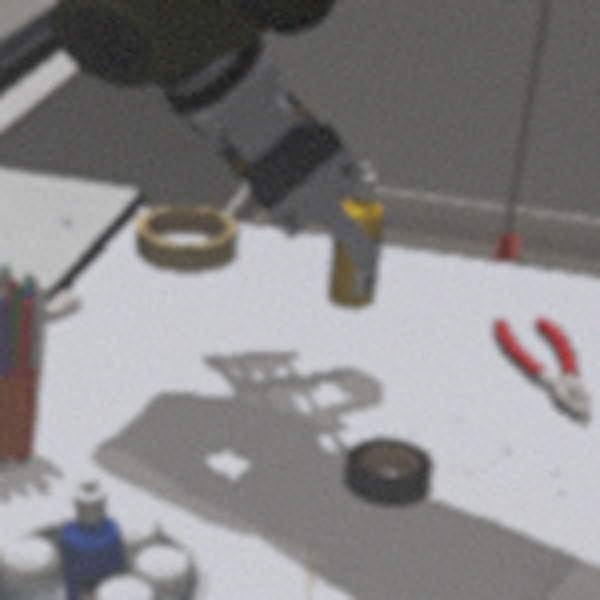

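```bash
python3 m2.py 7 40 100; python3 -m inch '{"travel":[[0,0,-2],[0,0,-4],[0,0,-5.3],[0,0,-5.8],[0,0,-5.8]],"turn":[[0,-0.4,0],[0,-0.4,0],[0,-0.4,0],[0,-0.4,0],[0,-0.4,0]],"grip":[-0.5,-0.5,-0.5,-0.5,-0.5]}' 30
python3 - <<'E'
from plan import *
for n in("side",):
    p,d=manip.camera(n); cv2.imwrite(f"pics/{n}8.png",p[:,:,::-1]); np.save(f"pics/{n}8.npy",d)
a=cv2.imread("pics/side8.png")[110:190,270:350]; cv2.imwrite("pics/side8z.png",cv2.resize(a,None,fx=7,fy=7,interpolation=cv2.INTER_CUBIC)[:600])
E
python3 m2.py 8 4 40
```

```text
[ 499.65115187 -288.38008655   99.43859297]
side 125 (array([ 504.56814188, -285.55712033]), np.float64(1.125245999706301)) zmin 64.60506668242384
    55.0 18 [ 505.  -287.3]
    70.0 53 [ 504.6 -285.5]
    85.0 54 [ 504.4 -285.1]
clock: 13.08
eef_pos: [499.6, -288.5, 41.4]
eef_rot: [-3.14, 0.698, 0.579]
wrist_force: [0.0, -0.3, -0.7]
finger_gap: 35.4
[ 499.82007679 -288.55125652   41.79718118]
side 116 (array([ 505.25410236, -284.26942953]), np.float64(1.1063353502674529)) zmin 4.546626933358231
    4.0 49 [ 505.3 -284.2]
    19.0 49 [ 505.1 -284.3]
    34.0 18 [ 505.3 -284.2]Traceback (most recent call last):
  File "m2.py", line 6, in <module>
    d=np.load(f"pics/{n}{i}.npy");W=cloud(n,d);W=W[d>0]
    fid = stack.enter_context(open(os.fspath(file), "rb"))
                              ~~~~^^^^^^^^^^^^^^^^^^^^^^^
FileNotFoundError: [Errno 2] No such file or directory: 'pics/top8.npy'
```

View pics/side8z.png

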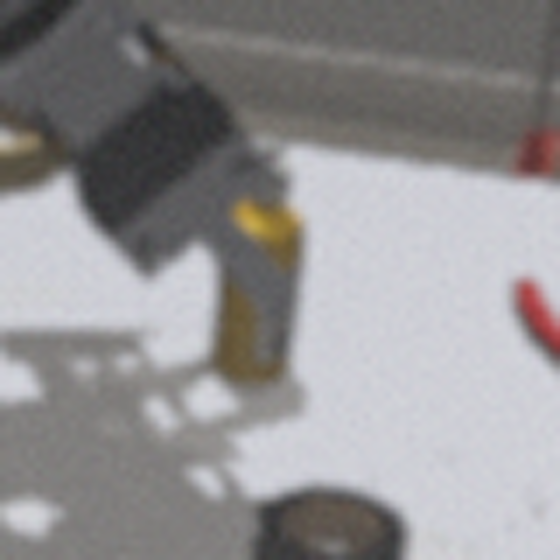

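```bash
python3 -m inch '{"travel":[[0,0,-0.1],[0,0,-0.2],[0,0,-0.2]],"turn":[[0,0,0],[0,0,0],[0,0,0]],"grip":[-0.5,-0.5,-0.5]}' 12
```

```text
clock: 13.5
eef_pos: [499.9, -288.5, 39.9]
eef_rot: [-3.141, 0.698, 0.578]
wrist_force: [0.1, 0.3, -1.1]
finger_gap: 35.1
```

```bash
python3 -m inch '{"travel":[[0,0,-0.1],[0,0,-0.2],[0,0,-0.2]],"turn":[[0,0,0],[0,0,0],[0,0,0]],"grip":[-0.5,-0.5,-0.5]}' 12
```

```text
clock: 13.88
eef_pos: [500.1, -288.7, 38.3]
eef_rot: [3.141, 0.698, 0.578]
wrist_force: [1.0, -0.2, 4.6]
finger_gap: 35.3
```

```bash
python3 -m inch '{"travel":[[0,0,0],[0,0,0],[0,0,0],[0,0,0],[1.6,1,2.3],[4,2.6,5.6],[6.5,4.2,9.2],[8,5,12],[8,5,12],[8,5,12]],"turn":[[0,0,0],[0,0,0],[0,0,0],[0,0,0],[0,0,0],[0,0,0],[0,0,0],[0,0,0],[0,0,0],[0,0,0]],"grip":[0,0.5,0.8,0.8,0.8,0.8,0.8,0.8,0.8,0.8]}' 12
python3 - <<'E'
from plan import *
for n in("side","top"):
    p,d=manip.camera(n); cv2.imwrite(f"pics/{n}9.png",p[:,:,::-1]); np.save(f"pics/{n}9.npy",d)
    W=cloud(n,d);W=W[d>0]
    for z0,z1 in((8,60),(8,80)):
        q=W[(np.hypot(W[:,0]-505,W[:,1]+286)<32)&(W[:,2]>z0)&(W[:,2]<z1)]
        if len(q)>10:print(n,len(q),circ(q,18,(505,-286)))
    q=W[(np.hypot(W[:,0]-505,W[:,1]+286)<32)&(W[:,2]>92)&(W[:,2]<112)];print(n,"cap",len(q),q.mean(0) if len(q) else '')
a=cv2.imread("pics/side9.png")[70:220,220:370]; cv2.imwrite("pics/side9z.png",cv2.resize(a,None,fx=4,fy=4,interpolation=cv2.INTER_CUBIC)[:600])
go([503,-286,170],tool(33,0))
E
```

```text
clock: 15.12
eef_pos: [579.3, -238.9, 156.9]
eef_rot: [-3.14, 0.699, 0.579]
wrist_force: [-0.5, -0.8, -0.0]
finger_gap: 84.4
side 183 (array([ 506.22449902, -285.41887415]), np.float64(1.2553300125835056))
side 267 (array([ 506.53247758, -286.289434  ]), np.float64(2.0179246067766248))
side cap 32 [ 506.67684706 -282.42490739   99.46684874]
top 37 (array([ 507.9658344 , -285.51712007]), np.float64(0.6296749118471945))
top 98 (array([ 508.5773761 , -287.12440124]), np.float64(2.8789880759088953))
top cap 29 [ 508.85787664 -286.89384541  102.75701466]
travel [-7.62 -4.69  1.3 ] turn [ 21.8 -33.6  -0.1] rad 578.6233662755074
```

View pics/side9z.png

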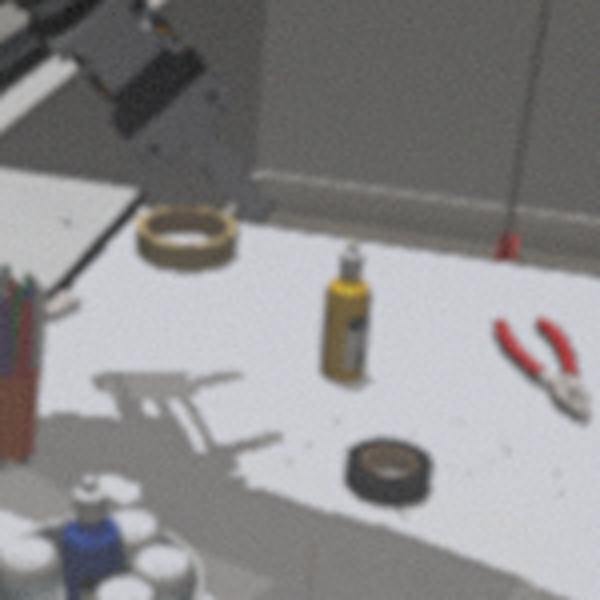

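Run:
```python
from plan import *
go([507.5,-286,150],tool(-30,0))
```

```text
travel [-7.17 -4.69 -0.7 ] turn [  1.  -42.1 -60.4] rad 582.5394836403796
```

```bash
python3 -m inch '{"travel":[[-1,-0.6,0.5],[-2,-1.3,0.5],[-3,-2,0.5],[-4,-2.6,0.5],[-5,-3.3,0.5],[-6,-4,0],[-7.2,-4.7,-0.7],[-7.2,-4.7,-0.7],[-7.2,-4.7,-0.7],[-7.2,-4.7,-0.7]],"turn":[[0.1,-5.3,-7.6],[0.3,-10.5,-15.1],[0.4,-15.8,-22.7],[0.5,-21,-30.2],[0.6,-26.3,-37.8],[0.8,-31.6,-45.3],[0.9,-36.8,-52.9],[1,-42.1,-60.4],[1,-42.1,-60.4],[1,-42.1,-60.4]],"grip":[1,1,1,1,1,1,1,1,1,1]}' 20
python3 - <<'E'
from plan import *
go([507.5,-286,63],tool(-30,0)); print(manip.read_state()['joints'].round(2))
E
```

```text
clock: 16.48
eef_pos: [507.1, -286.0, 149.7]
eef_rot: [3.14, 0.002, -0.521]
wrist_force: [0.7, 0.9, 0.2]
finger_gap: 93.9
travel [ 0.04  0.   -8.67] turn [ 0.  -0.1 -0.1] rad 582.5394836403796
[-0.58  0.42  1.49 -0.    1.23  1.52]
```

```bash
python3 -m inch '{"travel":[[0,0,-4],[0,0,-7.5],[0,0,-8.7],[0,0,-8.7],[0,0,-8.7],[0,0,-8.7],[0,0,-8.7],[0,0,-8.7],[0,0,-8.7],[0,0,-8.7]],"turn":[[0,0,0],[0,0,0],[0,0,0],[0,0,0],[0,0,0],[0,0,0],[0,0,0],[0,0,0],[0,0,0],[0,0,0]],"grip":[1,1,1,0,-0.5,-0.5,-0.5,-0.5,-0.5,-0.5]}' 20
python3 - <<'E'
from plan import *
for n in("side","top"):
    p,d=manip.camera(n); cv2.imwrite(f"pics/{n}10.png",p[:,:,::-1]); np.save(f"pics/{n}10.npy",d)
E
python3 m2.py 10 8 58
python3 - <<'E'
from h import *
def fit(X):
    ang=np.radians([0,120,240,300])
    f=lambda q:(X-(q[:2]+38.5*np.stack([np.cos(ang+q[2]),np.sin(ang+q[2])],-1))).ravel()
    r=least_squares(f,[573,87,np.radians(255)]);print(r.x[:2].round(1),np.degrees(r.x[2]).round(1),r.fun.reshape(-1,2).round(1).tolist())
p=cv2.imread("pics/side10.png"); a=p[175:250,208:282]; cv2.imwrite("pics/cs2.png",cv2.resize(a,None,fx=8,fy=8,interpolation=cv2.INTER_CUBIC))
p=cv2.imread("pics/top10.png");a=p[165:218,203:252]; cv2.imwrite("pics/cz2.png",cv2.resize(a,None,fx=10,fy=10,interpolation=cv2.INTER_CUBIC))
E
```

```text
clock: 17.73
eef_pos: [507.1, -286.1, 62.8]
eef_rot: [3.14, 0.002, -0.521]
wrist_force: [-0.9, -0.8, 0.5]
finger_gap: 34.1
[ 507.16268277 -286.06886609   62.81231914]
side 176 (array([ 507.00420991, -284.97059957]), np.float64(1.2386197454924748)) zmin 8.444121359899924
    8.0 53 [ 506.  -284.7]
    23.0 50 [ 507.  -284.8]
    38.0 52 [ 507.8 -285.4]
    53.0 21 [ 507.7 -285.1]
```

View pics/cs2.png

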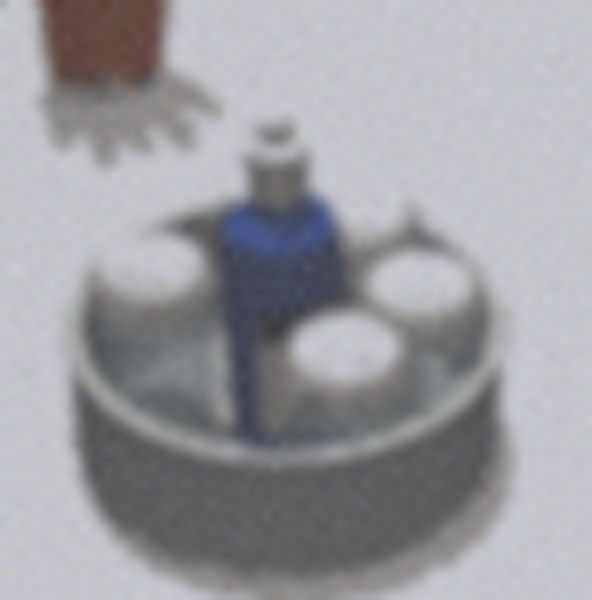

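View pics/cz2.png

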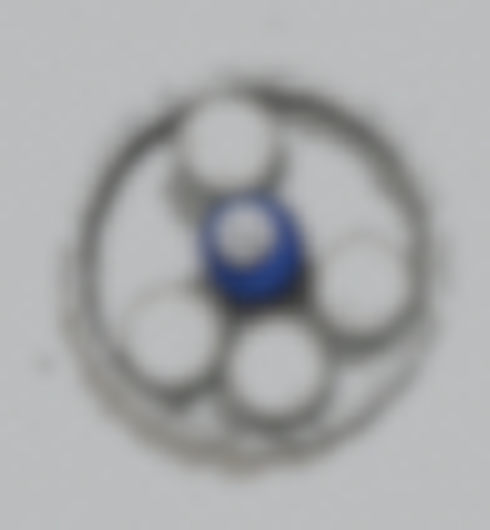

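Run:
```python
from h import *
from scipy.optimize import minimize
o=lambda x,y,s,ox,oy:(np.array([x,y])+.5)/s-.5+[ox,oy]
print("cap top",onplane("top",o(243,234,10,203,165),116)," shoulder",onplane("top",o(252,245,10,203,165),92))
print("cap side",onplane("side",o(276,140,8,208,175),114))
t=[(360,288),(230,142),(172,335),(278,370)];s=[(380,205),(152,265),(347,345),(420,283)]
T=np.array([onplane("top",o(*q,10,203,165),62)[0] for q in t]);S=np.array([onplane("side",o(*q,8,208,175),62)[0] for q in s])
J=((T+S)/2)[:,:2];print(T[:,:2].round(1).tolist(),S[:,:2].round(1).tolist())
for C in((573.7,86.2),):
  for B in((574,86),(575,86)):
    for ang in(314.5,74.5):
        x0=np.array(C)+38.5*np.array([np.cos(np.radians(ang)),np.sin(np.radians(ang))])
        f=lambda x:-min([np.hypot(*(x-q))-36 for q in [*J,np.array(B)]]+[59-18-np.hypot(*(x-np.array(C)))])
        r=minimize(f,x0,method='Nelder-Mead');print(B,ang,x0.round(1),r.x.round(1),"clear",-r.fun)
```

```text
cap top [[575.45105345  84.66272661 116.        ]]  shoulder [[574.65948348  83.3703897   92.        ]]
cap side [[572.83372498  94.98176536 114.        ]]
[[564.4, 49.0], [612.6, 93.9], [547.2, 111.2], [536.4, 75.6]] [[559.5, 45.0], [611.1, 95.6], [546.0, 111.1], [536.1, 77.2]]
(574, 86) 314.5 [600.7  58.7] [599.   56.9] clear 2.3263594085200694
(574, 86) 74.5 [584.  123.3] [583.2 123.4] clear 2.560585592255471
(575, 86) 314.5 [600.7  58.7] [598.8  56.4] clear 2.0101987180760545
(575, 86) 74.5 [584.  123.3] [583.  123.6] clear 2.4508734269635823
```

```bash
python3 -m inch '{"travel":[[0,0,5],[0,0,9.5],[1.5,5,9.5],[3,11,9.5],[4.5,17,9.5],[6,23,9.5],[8,29,9.5],[9,33,9.5],[9.3,34.4,9.5],[9.3,34.4,9.5]],"turn":[[0,0,0],[0,0,0],[0,0,0],[0,0,0],[0,0,0],[0,0,0],[0,0,0],[0,0,0],[0,0,0],[0,0,0]],"grip":[-0.5,-0.5,-0.5,-0.5,-0.5,-0.5,-0.5,-0.5,-0.5,-0.5]}' 20
python3 -m inch '{"travel":[[0,0,-1]],"turn":[[0,0,0]],"grip":[-0.5]}'
python3 - <<'E'
from plan import *
for n in("side","top"):
    p,d=manip.camera(n); cv2.imwrite(f"pics/{n}11.png",p[:,:,::-1]); np.save(f"pics/{n}11.npy",d)
a=cv2.imread("pics/side11.png")[130:255,190:300]; cv2.imwrite("pics/side11z.png",cv2.resize(a,None,fx=5,fy=5,interpolation=cv2.INTER_CUBIC)[:600])
go([600.5,58,67],tool(-30,0)); print(manip.read_state()['joints'].round(2))
E
python3 m2.py 11 85 140
```

```text
clock: 19.08
eef_pos: [600.0, 57.9, 157.6]
eef_rot: [3.139, 0.002, -0.52]
wrist_force: [0.2, 0.3, 0.1]
finger_gap: 34.4
clock: 19.2
eef_pos: [600.2, 56.6, 147.8]
eef_rot: [3.14, 0.001, -0.521]
wrist_force: [0.6, 0.2, -0.6]
finger_gap: 34.1
travel [ 0.12  0.14 -7.91] turn [ 0.1 -0.3 -0.1] rad 603.2944969084336
[ 0.03  0.47  1.43 -0.    1.25  2.13]
[599.31950042  56.58084686 146.08102817]
side 284 (array([600.03272203,  57.83599076]), np.float64(0.8375158960632418)) zmin 87.83383004512075
    85.0 45 [599.2  58.3]
    100.0 84 [599.6  58.1]
    115.0 91 [600.1  57.6]
    130.0 64 [600.7  57.4]
```

View pics/side11z.png

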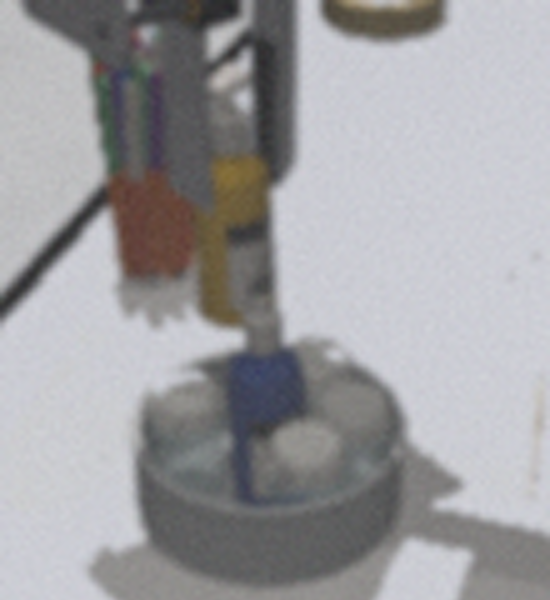

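Run:
```python
from h import *
a=cv2.imread("pics/side11.png").astype(int)
for v in (176,178,180,182,184,186,188,190,192,194,196): print(v,(a[v,224:252,2]-a[v,224:252,0]).tolist())
th=np.linspace(0,2*np.pi,73)
for x,y in((599.3,56.6),(601.4,55.4)):
    for z in(86,115):
        q=proj("side",np.stack([x+18*np.cos(th),y+18*np.sin(th),0*th+z],-1))
        print(x,y,z,"u",q[:,0].min().round(1),q[:,0].max().round(1),"v",q[:,1].min().round(1),q[:,1].max().round(1))
```

```text
176 [41, 42, 41, 41, 41, 36, 39, 46, 44, 44, 39, 22, 5, -4, 1, 0, 0, -2, 0, -3, -4, -9, -7, -10, -8, -11, -10, -8]
178 [39, 46, 41, 43, 41, 32, 38, 43, 48, 47, 38, 22, 8, 2, 0, 2, 0, 3, 4, 1, -4, -7, -12, -10, -6, -9, -11, -8]
180 [44, 45, 45, 42, 40, 31, 36, 41, 46, 46, 43, 23, 7, 3, 5, 6, 5, 3, 1, 5, -3, -9, -9, -6, -6, -7, -9, -7]
182 [44, 43, 41, 36, 30, 25, 28, 39, 44, 48, 43, 23, 8, 5, 4, 2, 4, 2, 4, 2, -3, -6, -9, -9, -9, -10, -7, -8]
184 [34, 19, 13, 9, 11, 15, 33, 38, 42, 44, 42, 23, 8, 4, 2, 8, 3, 3, 5, 3, -2, -5, -9, -7, -7, -8, -8, -9]
186 [8, 5, 3, 5, 5, 10, 26, 40, 38, 45, 38, 23, 7, 1, 4, 4, 2, 0, 1, 0, -5, -2, -8, -10, -8, -7, -9, -9]
188 [5, 4, 1, 4, 2, 9, 25, 39, 44, 46, 41, 29, 17, 6, 8, 0, 2, 1, 1, 5, 0, 0, -4, -7, -6, -9, -11, -7]
190 [5, 4, 1, 0, 0, 12, 23, 34, 38, 43, 44, 29, 12, 5, 5, 2, 2, 6, 6, 9, 6, 2, -5, -7, -9, -7, -10, -10]
192 [2, 1, -1, -4, -3, 2, 15, 31, 37, 41, 41, 39, 33, 26, 15, 2, 5, 5, 3, 5, 4, -3, -4, -9, -9, -10, -8, -9]
194 [-7, -4, -5, -8, -10, -4, -1, 2, 10, 21, 27, 30, 37, 27, 18, 10, 8, 7, 5, 5, 7, 0, -4, -7, -11, -6, -8, -5]
196 [-9, -8, -9, -6, -10, -9, -9, -8, -8, -8, -4, -5, -3, -1, 0, -4, 3, 4, 3, 5, 2, -2, -6, -7, -9, -8, -7, -7]
599.3 56.6 86 u 229.7 245.2 v 186.9 195.5
599.3 56.6 115 u 229.4 245.1 v 176.5 184.9
601.4 55.4 86 u 229.1 244.5 v 186.4 195.0
601.4 55.4 115 u 228.8 244.5 v 176.1 184.5
```

```bash
python3 -m inch '{"travel":[[0,0.2,0],[0,0.2,0],[0,0.2,-1],[0,0.2,-1.7]],"turn":[[0,0,0],[0,0,0],[0,0,0],[0,0,0]],"grip":[-0.5,-0.5,-0.5,-0.5]}' 20
python3 - <<'E'
from plan import *
for n in("side",):
    p,d=manip.camera(n); cv2.imwrite(f"pics/{n}12.png",p[:,:,::-1]); np.save(f"pics/{n}12.npy",d)
a=cv2.imread("pics/side12.png")[150:250,195:295]; cv2.imwrite("pics/side12z.png",cv2.resize(a,None,fx=6,fy=6,interpolation=cv2.INTER_CUBIC)[:600])
go([599.5,59,67],tool(-30,0)); print(manip.read_state()['eef_pos'])
E
```

```text
clock: 19.8
eef_pos: [599.1, 58.6, 128.1]
eef_rot: [3.138, 0.004, -0.522]
wrist_force: [-0.1, -0.7, -0.8]
finger_gap: 34.2
travel [ 0.08  0.04 -6.02] turn [ 0.1 -0.4 -0.1] rad 602.3962566284754
[598.72673424  58.5546147  127.23825212]
```

View pics/side12z.png

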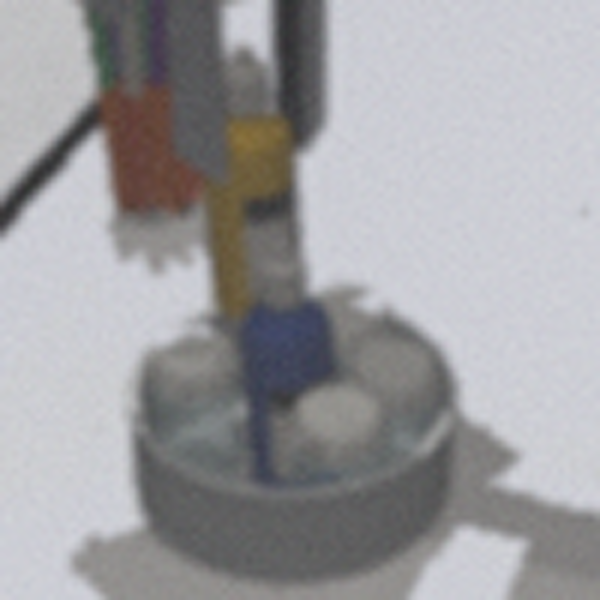

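```bash
python3 -m inch '{"travel":[[0.05,0.05,-0.5],[0.05,0.05,-0.9],[0.05,0.05,-1.3],[0.05,0.05,-1.7]],"turn":[[0.1,-0.3,0],[0.1,-0.3,0],[0.1,-0.3,0],[0.1,-0.3,0]],"grip":[-0.5,-0.5,-0.5,-0.5]}' 20
```

```text
clock: 20.35
eef_pos: [599.3, 59.0, 110.1]
eef_rot: [3.141, 0.002, -0.522]
wrist_force: [1.1, -0.7, -0.5]
finger_gap: 34.1
```

No contact with the lids. Base is at about 47 mm, below the lid tops, so I go on down.

```bash
python3 -m inch '{"travel":[[0,0,-1],[0,0,-2],[0,0,-3],[0,0,-4],[0,0,-4.2],[0,0,-4.2]],"turn":[[0,0,0],[0,0,0],[0,0,0],[0,0,0],[0,0,0],[0,0,0]],"grip":[-0.5,-0.5,-0.5,-0.5,-0.5,-0.5]}' 20
```

```text
clock: 21.1
eef_pos: [599.3, 59.1, 68.1]
eef_rot: [3.141, 0.002, -0.522]
wrist_force: [0.3, -1.0, 0.2]
finger_gap: 34.3
```

```bash
python3 -m inch '{"travel":[[0,0,-0.1],[0,0,-0.1],[0,0,-0.1],[0,0,-0.1],[0,0,-0.1],[0,0,3],[0,0,7],[0,0,10],[0,0,10]],"turn":[[0,0,0],[0,0,0],[0,0,0],[0,0,0],[0,0,0],[0,0,0],[0,0,0],[0,0,0],[0,0,0]],"grip":[-0.5,0.1,0.1,0.1,0.1,0.1,0.1,0.1,0.1]}' 20
python3 -m inch '{"travel":[[0,3,0],[-0.5,7,0],[-1,11,0],[-1.5,15,0],[-2,20,0],[-2.5,25,0],[-2.7,26.1,-1.5],[-2.7,26.1,-1.5],[-2.7,26.1,-1.5]],"turn":[[0,0,10],[0,0,20],[0,0,30],[0,0,40],[0,0,50],[0,0,60],[0,0,70],[0,0,75],[0,0,75]],"grip":[0.5,1,1,1,1,1,1,1,1]}' 20
python3 - <<'E'
from plan import *
for n in("side","top"):
    p,d=manip.camera(n); cv2.imwrite(f"pics/{n}13.png",p[:,:,::-1]); np.save(f"pics/{n}13.npy",d)
a=cv2.imread("pics/side13.png")[100:340,90:350]; cv2.imwrite("pics/side13z.png",cv2.resize(a,None,fx=2.5,fy=2.5,interpolation=cv2.INTER_CUBIC)[:600])
p=cv2.imread("pics/top13.png");a=p[165:218,203:252]; cv2.imwrite("pics/cz13.png",cv2.resize(a,None,fx=10,fy=10,interpolation=cv2.INTER_CUBIC))
go([572,319.8,63],tool(45,0)); print(manip.read_state()['joints'].round(2))
E
```

```text
clock: 22.22
eef_pos: [600.2, 59.1, 170.4]
eef_rot: [-3.14, -0.002, -0.522]
wrist_force: [-0.2, -0.4, -0.2]
finger_gap: 51.5
clock: 23.35
eef_pos: [572.8, 320.1, 154.0]
eef_rot: [-3.139, -0.0, 0.787]
wrist_force: [0.1, 0.3, 0.4]
finger_gap: 94.2
travel [-0.12 -0.01 -9.18] turn [-0.1 -0.   0. ] rad 655.3289555635398
[0.45 0.58 1.24 0.   1.32 1.24]
```

View pics/side13z.png

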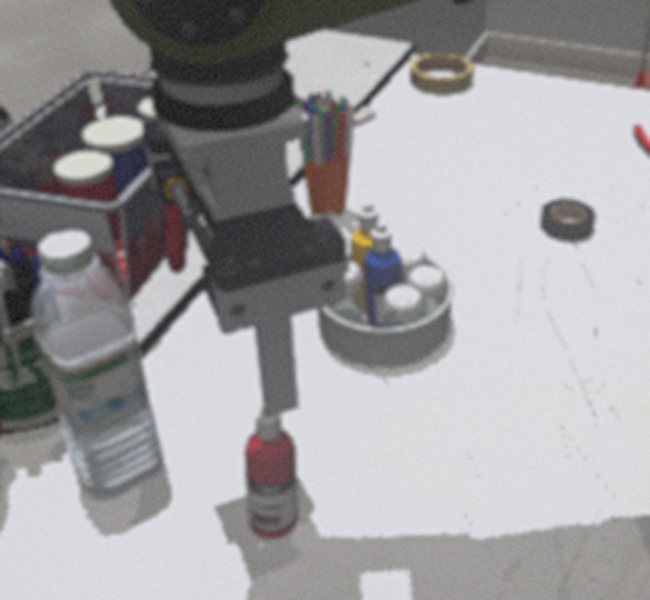

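View pics/cz13.png

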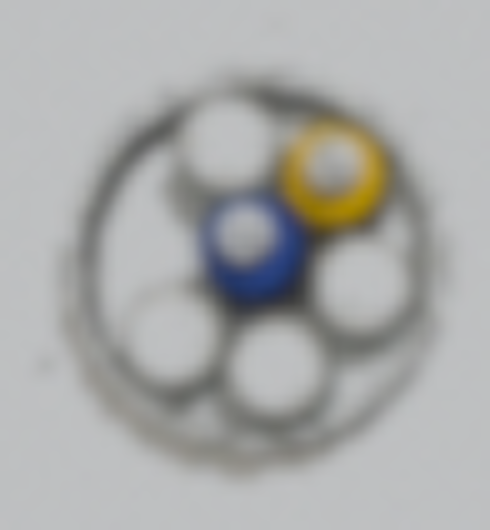

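```bash
python3 -m inch '{"travel":[[-0.1,0,-4],[-0.1,0,-8],[-0.1,0,-9.2],[-0.1,0,-9.2],[-0.1,0,-9.2],[-0.1,0,-9.2],[-0.1,0,-9.2],[-0.1,0,-9.2],[-0.1,0,-9.2],[-0.1,0,-9.2]],"turn":[[0,0,0],[0,0,0],[0,0,0],[0,0,0],[0,0,0],[0,0,0],[0,0,0],[0,0,0],[0,0,0],[0,0,0]],"grip":[1,1,1,0,-0.5,-0.5,-0.5,-0.5,-0.5,-0.5]}' 20
python3 - <<'E'
from plan import *
for n in("side","top"):
    p,d=manip.camera(n); cv2.imwrite(f"pics/{n}14.png",p[:,:,::-1]); np.save(f"pics/{n}14.npy",d)
E
python3 m2.py 14 8 60
```

```text
clock: 24.7
eef_pos: [572.2, 319.9, 62.8]
eef_rot: [-3.139, -0.001, 0.785]
wrist_force: [0.6, 0.8, 0.1]
finger_gap: 35.0
[572.18434765 319.87458635  62.8229747 ]
side 414 (array([570.6239214 , 321.90620834]), np.float64(0.8429948530483026)) zmin 8.542425743927414
    8.0 111 [570.6 323.3]
    23.0 115 [570.6 322.2]
    38.0 129 [570.7 321.2]
    53.0 59 [570.7 320. ]
top 12 (array([570.20492342, 321.54552811]), np.float64(1.482712212206815)) zmin 8.64762501771691
```

```bash
python3 -m inch '{"travel":[[0,0,5],[0,0,9.5],[0.4,-5,9.5],[0.8,-11,9.5],[1.1,-16,9.5],[1.1,-18.5,9.5],[1.1,-19.6,9.5],[1.1,-19.6,9.5],[1.1,-19.6,9.5],[1.1,-19.6,9.5]],"turn":[[0,0,0],[0,0,0],[0,0,8],[0,0,16],[0,0,25],[0,0,25],[0,0,25],[0,0,25],[0,0,25],[0,0,25]],"grip":[-0.5,-0.5,-0.5,-0.5,-0.5,-0.5,-0.5,-0.5,-0.5,-0.5]}' 20
python3 - <<'E'
from plan import *
for n in("side","top"):
    p,d=manip.camera(n); cv2.imwrite(f"pics/{n}15.png",p[:,:,::-1]); np.save(f"pics/{n}15.npy",d)
a=cv2.imread("pics/side15.png")[140:255,190:300]; cv2.imwrite("pics/side15z.png",cv2.resize(a,None,fx=5,fy=5,interpolation=cv2.INTER_CUBIC)[:600])
go([583.5,123.5,67],tool(70,0)); print(manip.read_state()['joints'].round(2))
E
python3 m2.py 15 94 150
```

```text
clock: 26.05
eef_pos: [583.1, 124.8, 157.7]
eef_rot: [-3.139, -0.001, 1.222]
wrist_force: [-0.3, 0.3, -0.8]
finger_gap: 34.8
travel [ 0.04 -0.1  -9.07] turn [-0.1 -0.1 -0. ] rad 596.426441399105
[0.15 0.44 1.44 0.   1.26 0.5 ]
[583.11629232 124.51579041 157.74724686]
side 365 (array([581.17969662, 126.26201183]), np.float64(1.0379086298906526)) zmin 98.3104059257948
    94.0 71 [580.7 127.6]
    109.0 111 [581.  126.8]
    124.0 104 [581.2 125.7]
    139.0 79 [581.9 124.8]
```

View pics/side15z.png

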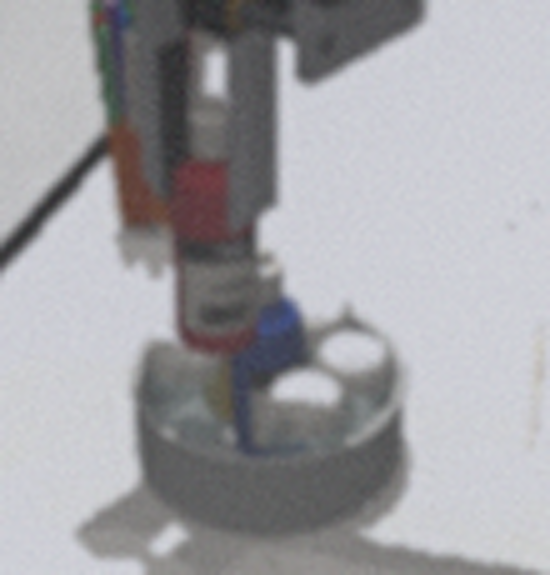

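```bash
python3 -m inch '{"travel":[[0.04,-0.1,0],[0.04,-0.1,-1],[0.04,-0.1,-2.5],[0.04,-0.1,-3],[0.04,-0.1,-3.5],[0.04,-0.1,-4],[0.04,-0.1,-4.5],[0.04,-0.1,-5]],"turn":[[0,0,0],[0,0,0],[0,0,0],[0,0,0],[0,0,0],[0,0,0],[0,0,0],[0,0,0]],"grip":[-0.5,-0.5,-0.5,-0.5,-0.5,-0.5,-0.5,-0.5]}' 20
```

```text
clock: 27.15
eef_pos: [583.6, 123.5, 107.5]
eef_rot: [-3.139, -0.001, 1.222]
wrist_force: [-0.3, 0.5, -0.5]
finger_gap: 34.9
```

```bash
python3 -m inch '{"travel":[[0,0,-1],[0,0,-2],[0,0,-3],[0,0,-3.9],[0,0,-4],[0,0,-4]],"turn":[[0,0,0],[0,0,0],[0,0,0],[0,0,0],[0,0,0],[0,0,0]],"grip":[-0.5,-0.5,-0.5,-0.5,-0.5,-0.5]}' 20
```

```text
clock: 27.9
eef_pos: [586.2, 126.9, 70.0]
eef_rot: [3.138, -0.01, 1.223]
wrist_force: [8.6, 22.4, 10.2]
finger_gap: 27.2
```

Run:
```python
from plan import *
for n in("side","top"):
    p,d=manip.camera(n); cv2.imwrite(f"pics/{n}16.png",p[:,:,::-1]); np.save(f"pics/{n}16.npy",d)
a=cv2.imread("pics/side16.png")[160:260,195:295]; cv2.imwrite("pics/side16z.png",cv2.resize(a,None,fx=6,fy=6,interpolation=cv2.INTER_CUBIC)[:600])
s=manip.read_state();print(s['eef_pos'],s['wrist_force'],s['moment'],s['finger_gap'])
```

```text
[586.1650192  126.91839322  69.99326535] [ 8.63806191 22.2674802   9.88232496] [ 4.13795043 -1.6228547   0.02975125] 27.54104843623333
```

View pics/side16z.png

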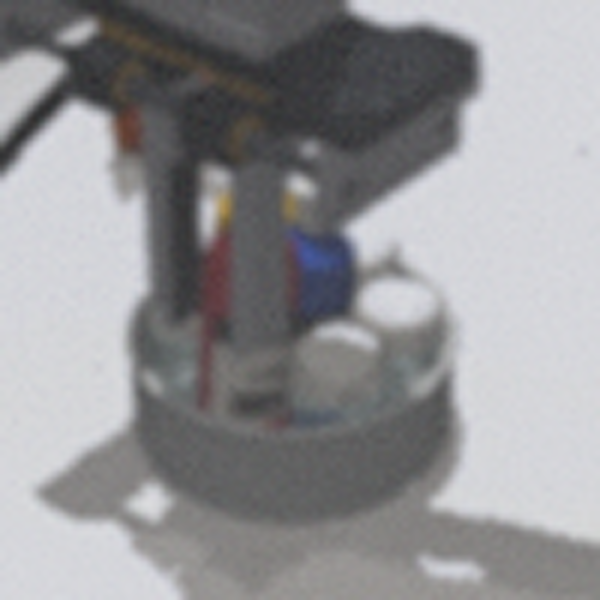

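Run:
```python
from plan import *
for n in("side","top"):
    p=cv2.imread(f"pics/{n}16.png").astype(int);d=np.load(f"pics/{n}16.npy");W=cloud(n,d)
    m=(p[...,2]-np.maximum(p[...,0],p[...,1])>35)&(d>0)&(np.hypot(W[...,0]-582,W[...,1]-125)<35)
    q=W[m];print(n,len(q),"z",np.percentile(q[:,2],[0,5,50,95,100]).round() if len(q) else "")
    if len(q)>20:
        print(circ(q,18,(583,122)))
        for a in range(30,130,12):
            s=q[(q[:,2]>a)&(q[:,2]<=a+12)]; print(a,len(s),s.mean(0).round(1) if len(s) else '')
    # lids heights
    for k,c in(("j1",(612,95)),("j2",(546.5,112)),("j0",(564,49)),("j3",(536,77))):
        s=W[(d>0)&(np.hypot(W[...,0]-c[0],W[...,1]-c[1])<14)&(W[...,2]>40)&(W[...,2]<85)]
        if len(s)>5: print(n,k,len(s),s.mean(0).round(1),s.std(0).round(1))
a=cv2.imread("pics/side16.png")[165:245,205:265]; cv2.imwrite("pics/side16y.png",cv2.resize(a,None,fx=7.5,fy=7.5,interpolation=cv2.INTER_LANCZOS4))
```

```text
side 2 z [101. 101. 101. 102. 102.]
side j2 76 [546.  113.3  62.7] [6.8 6.9 0.9]
side j0 28 [557.8  45.5  62.9] [4.8 6.3 0.9]
side j3 71 [535.1  78.2  63. ] [6.8 7.1 1. ]
top 0 z 
top j0 53 [563.9  49.3  63.5] [6.8 6.9 3. ]
top j3 26 [537.9  71.   62.6] [6.1 4.1 2.6]
```

View pics/side16y.png

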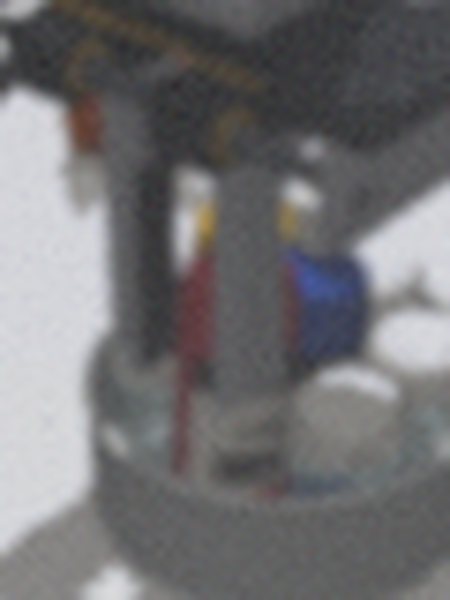

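Run:
```python
from h import *
th=np.linspace(0,2*np.pi,73)
for x,y in((583.5,123.5),(586,127)):
  for B in(4,25,45):
    q=proj("side",np.stack([x+18*np.cos(th),y+18*np.sin(th),0*th+B],-1));t=proj("side",np.stack([x+18*np.cos(th),y+18*np.sin(th),0*th+B+87],-1))
    print(x,y,B,"base v max",q[:,1].max().round(1),"at u",q[q[:,1].argmax(),0].round(1),"body top v",t[:,1].min().round(1),t[:,1].max().round(1),"u",t[:,0].min().round(1),t[:,0].max().round(1))
th=np.radians([75]);print("rim near",proj("side",np.array([[573.7+63*np.cos(a),86.2+63*np.sin(a),45] for a in np.radians([60,75,90,105,120])])).round(1).tolist())
```

```text
583.5 123.5 4 base v max 242.5 at u 233.4 body top v 202.0 211.9 u 224.5 241.1
583.5 123.5 25 base v max 235.4 at u 233.2 body top v 194.1 203.9 u 224.2 241.1
583.5 123.5 45 base v max 228.5 at u 233.0 body top v 186.5 196.0 u 223.8 241.0
586 127 4 base v max 243.2 at u 231.8 body top v 202.6 212.6 u 222.8 239.5
586 127 25 base v max 236.2 at u 231.5 body top v 194.8 204.6 u 222.4 239.4
586 127 45 base v max 229.2 at u 231.3 body top v 187.1 196.7 u 222.1 239.2
rim near [[221.3, 225.8], [226.5, 229.1], [233.0, 231.3], [240.4, 232.4], [247.9, 232.2]]
```

```bash
python3 -m inch '{"travel":[[0,0,0.5],[0,0,1],[0,0,2],[0,0,3],[0,0,4],[0,0,5],[0,0,6],[0,0,6]],"turn":[[0,0,0],[0,0,0],[0,0,0],[0,0,0],[0,0,0],[0,0,0],[0,0,0],[0,0,0]],"grip":[-0.5,-0.5,-0.5,-0.5,-0.5,-0.5,-0.5,-0.5]}' 20
python3 - <<'E'
from plan import *
for n in("side","top"):
    p,d=manip.camera(n); cv2.imwrite(f"pics/{n}17.png",p[:,:,::-1]); np.save(f"pics/{n}17.npy",d)
a=cv2.imread("pics/side17.png")[150:250,195:295]; cv2.imwrite("pics/side17z.png",cv2.resize(a,None,fx=6,fy=6,interpolation=cv2.INTER_CUBIC)[:600])
s=manip.read_state();print(s['eef_pos'],s['wrist_force'],s['moment'],s['finger_gap'])
E
```

```text
clock: 29.0
eef_pos: [586.5, 127.0, 130.9]
eef_rot: [3.137, -0.01, 1.223]
wrist_force: [-0.4, 0.0, -0.7]
finger_gap: 23.7
[586.01768242 126.91624644 129.79088795] [-0.14277987  0.19643845  0.68623315] [-0.08023394 -0.01864005  0.02875515] 23.73416132318982
```

View pics/side17z.png

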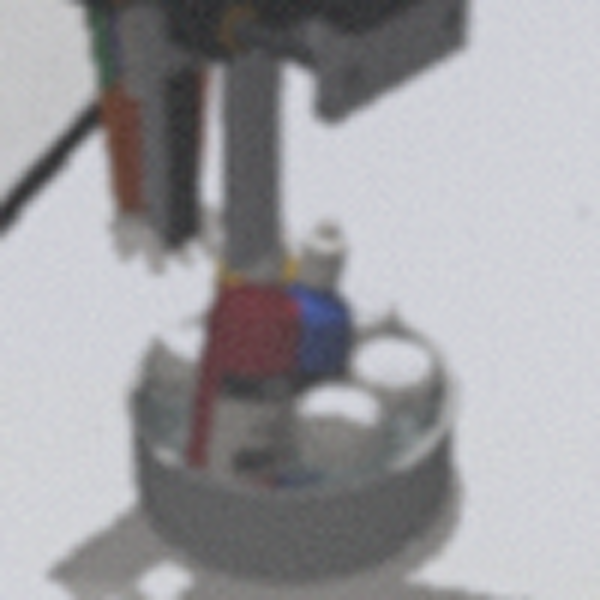

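```bash
python3 -m inch '{"travel":[[0,0,4],[0,5,5],[0,10,5],[0,15,5],[0,15,5]],"turn":[[0,0,0],[0,0,0],[0,0,0],[0,0,0],[0,0,0]],"grip":[0.2,0.2,0.2,0.2,0.2]}' 20
python3 - <<'E'
from plan import *
for n in("side","top"):
    p,d=manip.camera(n); cv2.imwrite(f"pics/{n}18.png",p[:,:,::-1]); np.save(f"pics/{n}18.npy",d)
a=cv2.imread("pics/side18.png")[170:250,205:285]; cv2.imwrite("pics/side18z.png",cv2.resize(a,None,fx=7,fy=7,interpolation=cv2.INTER_CUBIC)[:600])
p=cv2.imread("pics/top18.png");a=p[165:218,203:252]; cv2.imwrite("pics/cz18.png",cv2.resize(a,None,fx=10,fy=10,interpolation=cv2.INTER_CUBIC))
s=manip.read_state();print(s['eef_pos'])
for n in("side","top"):
    p=cv2.imread(f"pics/{n}18.png").astype(int);d=np.load(f"pics/{n}18.npy");W=cloud(n,d)
    m=(d>0)&(np.hypot(W[...,0]-580,W[...,1]-120)<26)&(W[...,2]>35)&(p[...,2]-p[...,0]>-200)
    q=W[m]
    for a in range(35,130,12):
            s=q[(q[:,2]>a)&(q[:,2]<=a+12)]; print(n,a,len(s),s.mean(0).round(1) if len(s) else '',circ(s,18,(582,120))[0].round(1) if len(s)>8 and a<88 else '')
E
```

```text
clock: 29.72
eef_pos: [585.1, 279.8, 178.7]
eef_rot: [3.139, -0.009, 1.226]
wrist_force: [-0.3, -0.9, 0.3]
finger_gap: 56.3
[585.77184949 276.88311292 179.03581035]
side 35 66 [575.2 131.1  42.5] [582.2 121.1]
side 47 90 [576.4 129.6  53.2] [581.2 118.8]
side 59 96 [574.4 127.7  64.2] [580.4 116.2]
side 71 86 [576.4 126.2  76.7] [580.3 113.1]
side 83 85 [575.3 123.4  88.9] [579.7 110. ]
side 95 121 [576.1 117.6 101.3] 
side 107 41 [575.8 109.8 113.3] 
side 119 46 [575.5 106.7 124.8] 
top 35 12 [580.1 133.4  40.7] [583.4 124.1]
top 47 10 [573.4 126.9  51.9] [581.8 119.3]
top 59 16 [566.5 119.5  63.5] [576.  116.8]
top 71 7 [582.9 128.5  78.8] 
top 83 9 [579.3 113.2  92. ] [580.4 109.4]
top 95 46 [578.2 112.  101.3] 
top 107 12 [580.4 111.9 110.5] 
top 119 15 [577.  102.5 127.5]
```

View pics/side18z.png

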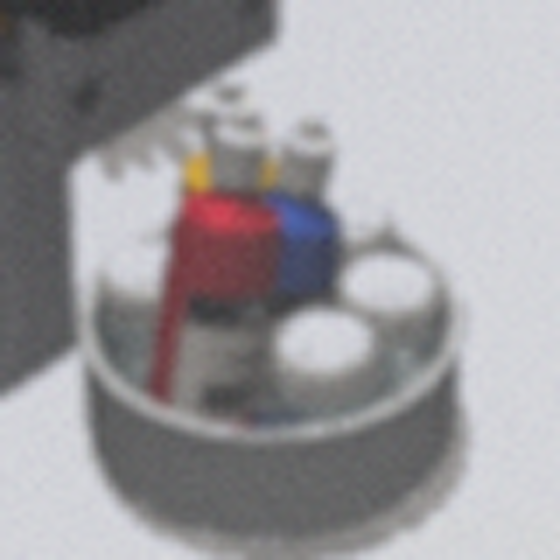

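View pics/cz18.png

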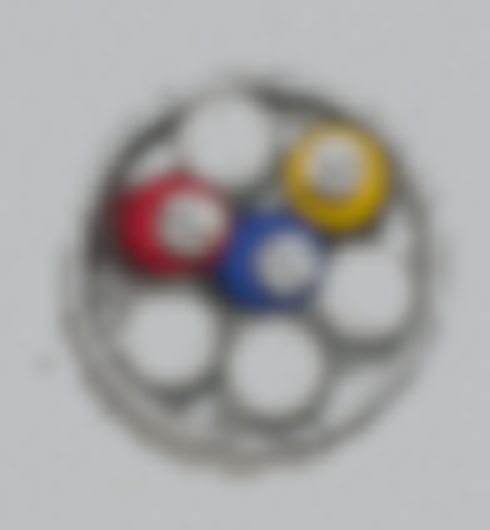

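Run:
```python
from plan import *
Rt=tool(70,10.5);print(Rt.as_matrix()[:,2])
go([576.9,100.8,148],Rt);go([581.4,112.7,79],Rt)
o=lambda x,y,s,ox,oy:(np.array([x,y])+.5)/s-.5+[ox,oy]
print("red cap top cam",onplane("top",o(187,221,10,203,165),126),"blue cap",onplane("top",o(287,262,10,203,165),115))
print("red cap side",onplane("side",o(239,130,7,205,170),126),"blue",onplane("side",o(308,135,7,205,170),115))
```

```text
[ 0.06232822  0.17124538 -0.98325491]
travel [ -0.89 -17.61  -3.1 ] turn [ 9.5 -3.3 -0.1] rad 585.6400344921784
travel [ -0.44 -16.42 -10.  ] turn [ 9.5 -3.3 -0.1] rad 592.2222977902808
red cap top cam [[578.06032186 101.90744806 126.        ]] blue cap [[566.84375923  70.32905904 115.        ]]
red cap side [[578.61458626  99.85876942 126.        ]] blue [[563.31337656  79.5659605  115.        ]]
```

```bash
python3 -m inch '{"travel":[[-0.4,-6,-1],[-0.7,-12,-2],[-0.9,-17.6,-3.1],[-0.9,-17.6,-3.1],[-0.9,-17.6,-3.1],[-0.9,-17.6,-3.1]],"turn":[[5,-1.8,0],[10.4,-3.6,-0.1],[10.4,-3.6,-0.1],[10.4,-3.6,-0.1],[10.4,-3.6,-0.1],[10.4,-3.6,-0.1]],"grip":[0.28,0.28,0.28,0.28,0.28,0.28]}' 20
python3 - <<'E'
from plan import *
for n in("side","top"):
    p,d=manip.camera(n); cv2.imwrite(f"pics/{n}19.png",p[:,:,::-1]); np.save(f"pics/{n}19.npy",d)
a=cv2.imread("pics/side19.png")[140:250,195:295]; cv2.imwrite("pics/side19z.png",cv2.resize(a,None,fx=5.4,fy=5.4,interpolation=cv2.INTER_CUBIC)[:600])
go([581.3,112,79],tool(70,11.5))
E
```

```text
clock: 30.58
eef_pos: [576.8, 101.7, 148.2]
eef_rot: [3.141, -0.201, 1.223]
wrist_force: [0.7, -0.3, 0.3]
finger_gap: 60.1
travel [ 0.46  1.02 -6.92] turn [ 0.   0.  -0.1] rad 591.9912921656871
```

View pics/side19z.png

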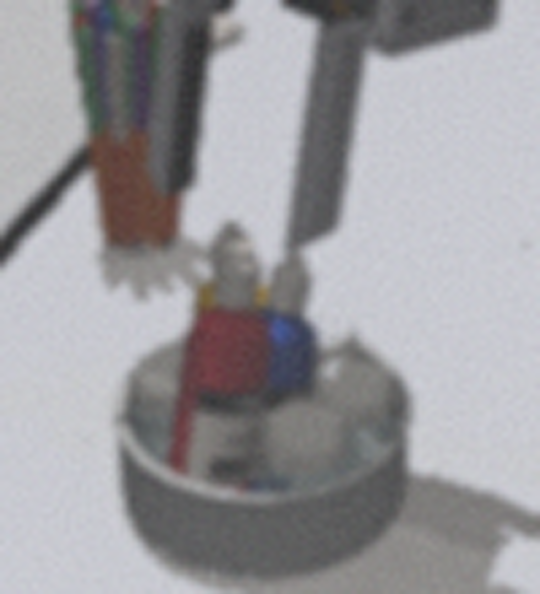

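```bash
python3 -m inch '{"travel":[[0.1,0.25,-2],[0.3,0.6,-4],[0.4,0.9,-6],[0.45,1,-6.9],[0.45,1,-6.9],[0.45,1,-6.9],[0.45,1,-6.9],[0.45,1,-6.9],[0.45,1,-6.9],[0.45,1,-6.9]],"turn":[[0,0,0],[0,0,0],[0,0,0],[0,0,0],[0,0,0],[0,0,0],[0,0,0],[0,0,0],[0,0,0],[0,0,0]],"grip":[0.28,0.28,0.28,0.28,0.28,0,-0.4,-0.4,-0.4,-0.4]}' 20
```

```text
clock: 31.92
eef_pos: [581.3, 111.8, 79.3]
eef_rot: [3.141, -0.201, 1.223]
wrist_force: [0.5, 0.6, 0.8]
finger_gap: 35.5
```

Gripped at full body width. Now I pull it out along its axis, clear of the lids.

```bash
python3 -m inch '{"travel":[[-0.07,-0.2,1],[-0.14,-0.4,2],[-0.2,-0.6,3],[-0.2,-0.6,5],[-0.2,-0.6,7],[-0.2,-0.6,9],[-0.2,0,9],[-0.2,0,9],[-0.2,0,9]],"turn":[[0,0,0],[0,0,0],[0,0,0],[0,0,0],[0,0,0],[-5,1.7,0],[-10.8,3.8,0],[-10.8,3.8,0],[-10.8,3.8,0]],"grip":[-0.4,-0.4,-0.4,-0.4,-0.4,-0.4,-0.4,-0.4,-0.4]}' 25
python3 - <<'E'
from plan import *
for n in("side","top"):
    p,d=manip.camera(n); cv2.imwrite(f"pics/{n}20.png",p[:,:,::-1]); np.save(f"pics/{n}20.npy",d)
a=cv2.imread("pics/side20.png")[120:250,185:300]; cv2.imwrite("pics/side20z.png",cv2.resize(a,None,fx=4.6,fy=4.6,interpolation=cv2.INTER_CUBIC)[:600])
go([582,122,150],tool(70,0))
E
python3 m2.py 20 90 165
```

```text
clock: 33.05
eef_pos: [579.1, 111.6, 169.1]
eef_rot: [3.14, -0.002, 1.223]
wrist_force: [0.0, -0.1, -1.9]
finger_gap: 35.4
travel [ 0.28  1.08 -1.92] turn [-0.1  0.1 -0. ] rad 594.6494765826335
[579.15788254 111.16964989 169.20213855]
side 373 (array([578.07814324, 113.06897711]), np.float64(0.9485359533471016)) zmin 93.21158072197639
    90.0 11 [555.7 103.2]
    105.0 34 [577.9 114. ]
    120.0 105 [578.1 113.9]
    135.0 107 [578.2 113.1]
    150.0 116 [578.2 112.2]
```

View pics/side20z.png

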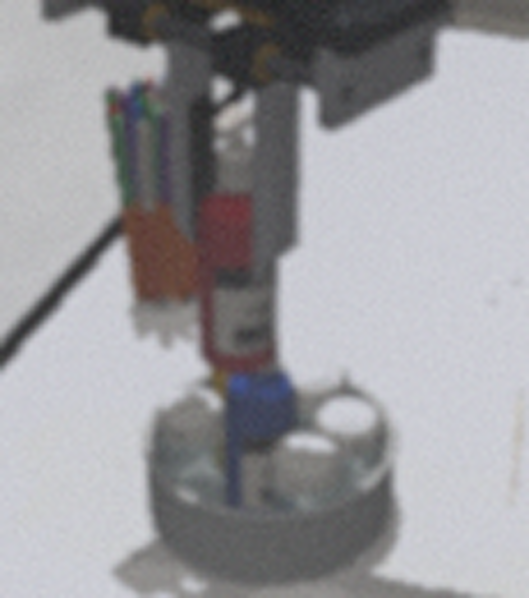

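```bash
python3 -m inch '{"travel":[[0.3,5,0],[0.3,10,0],[0.3,13,0],[0.3,13,0],[0.3,13,0]],"turn":[[0,0,0],[0,0,0],[0,0,0],[0,0,0],[0,0,0]],"grip":[-0.4,-0.4,-0.4,-0.4,-0.4]}' 25
python3 - <<'E'
from plan import *
for n in("side","top"):
    p,d=manip.camera(n); cv2.imwrite(f"pics/{n}21.png",p[:,:,::-1]); np.save(f"pics/{n}21.npy",d)
a=cv2.imread("pics/side21.png")[170:250,205:285]; cv2.imwrite("pics/side21z.png",cv2.resize(a,None,fx=7,fy=7,interpolation=cv2.INTER_CUBIC)[:600])
p=cv2.imread("pics/top21.png");a=p[165:218,203:252]; cv2.imwrite("pics/cz21.png",cv2.resize(a,None,fx=10,fy=10,interpolation=cv2.INTER_CUBIC))
E
python3 m2.py 21 100 165
```

```text
clock: 33.78
eef_pos: [582.3, 240.1, 169.1]
eef_rot: [3.14, -0.002, 1.221]
wrist_force: [0.7, 0.1, -0.9]
finger_gap: 35.0
[582.37890636 239.90166397 169.29077463]
side 447 (array([581.36236719, 241.67395196]), np.float64(0.738796996212776)) zmin 114.81517495156379
    115.0 123 [581.2 242.5]
    130.0 133 [581.3 242.1]
    145.0 136 [581.5 241. ]
    160.0 49 [581.4 240.4]
```

View pics/side21z.png

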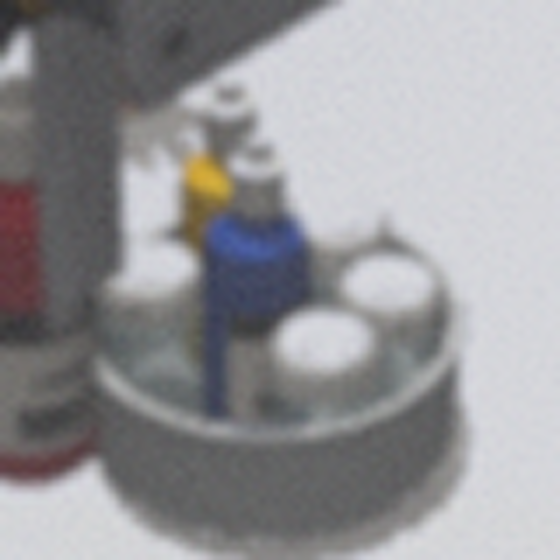

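View pics/cz21.png

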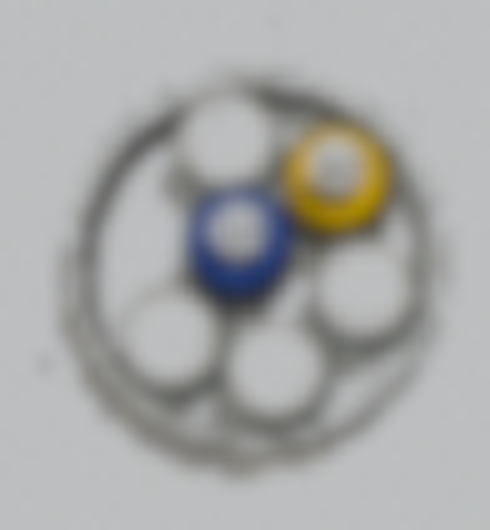

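Run:
```python
from h import *
th=np.linspace(0,2*np.pi,73)
for B in(104,108,112,116):
    q=proj("side",np.stack([582.4+18*np.cos(th),239.9+18*np.sin(th),0*th+B],-1));print(B,q[:,1].max().round(1))
p=cv2.imread("pics/side21.png").astype(int);print([p[v,210].tolist() for v in range(230,246)])
o=lambda x,y,s,ox,oy:(np.array([x,y])+.5)/s-.5+[ox,oy]
print("blue cap top",onplane("top",o(237,233,10,203,165),116),"yel cap",onplane("top",o(336,172,10,203,165),113), "side blue cap",onplane("side",o(258,152,7,205,170),116),"yel",onplane("side",o(230,90,7,205,170),113))
for n in("side","top"):
    d=np.load(f"pics/{n}21.npy");W=cloud(n,d);W=W[d>0]
    q=W[(np.hypot(W[:,0]-574,W[:,1]-88)<24)&(W[:,2]>66)&(W[:,2]<88)];print(n,"blue body",len(q),circ(q,18,(574,88)))
    q=W[(np.hypot(W[:,0]-574,W[:,1]-88)<24)&(W[:,2]>98)&(W[:,2]<125)];print(n,"blue cap",len(q),circ(q,9,(574,88)))
    q=W[(np.hypot(W[:,0]-600,W[:,1]-58)<20)&(W[:,2]>98)&(W[:,2]<125)];print(n,"yel cap",len(q),circ(q,9,(600,58)))
```

```text
104 242.4
108 240.8
112 239.1
116 237.5
[[69, 68, 70], [74, 70, 73], [85, 84, 86], [98, 97, 100], [95, 94, 108], [79, 76, 102], [67, 67, 95], [69, 66, 96], [113, 107, 127], [166, 159, 169], [203, 197, 199], [217, 213, 210], [215, 211, 211], [216, 212, 212], [215, 210, 210], [216, 212, 211]]
blue cap top [[575.72972325  86.59901523 116.        ]] yel cap [[596.60514869  55.53451144 113.        ]] side blue cap [[574.1456536   95.38363983 116.        ]] yel [[597.31772991  60.70845174 113.        ]]
side blue body 167 (array([577.37291501,  87.12492827]), np.float64(3.013319643025591))
side blue cap 58 (array([578.01871299,  85.63511457]), np.float64(2.230162598984854))
side yel cap 51 (array([599.94857318,  54.6590912 ]), np.float64(2.4575903802898753))
top blue body 65 (array([581.13007826,  89.16044127]), np.float64(3.4218175569185174))
top blue cap 28 (array([578.50959757,  88.70857619]), np.float64(2.6254414900733325))
top yel cap 23 (array([604.2240943 ,  57.85287254]), np.float64(2.7711460852119827))
```

```bash
python3 -m inch '{"travel":[[0,0,-4],[0,0,-8],[0,0,-10.4],[0,0,-11],[0,0,-11],[0,0,-11.2]],"turn":[[0,0,0],[0,0,0],[0,0,0],[0,0,0],[0,0,0],[0,0,0]],"grip":[-0.4,-0.4,-0.4,-0.4,-0.4,-0.4]}' 20
```

```text
clock: 34.62
eef_pos: [583.1, 239.9, 58.7]
eef_rot: [3.138, -0.004, 1.221]
wrist_force: [0.6, -0.0, -0.4]
finger_gap: 35.4
```

```bash
python3 -m inch '{"travel":[[0,0,-0.15],[0,0,-0.3],[0,0,-0.3]],"turn":[[0,0,0],[0,0,0],[0,0,0]],"grip":[-0.4,-0.4,-0.4]}' 12
```

```text
clock: 35.0
eef_pos: [583.8, 240.4, 57.0]
eef_rot: [3.136, -0.005, 1.221]
wrist_force: [-1.3, 1.2, 6.4]
finger_gap: 35.7
```

```bash
python3 -m inch '{"travel":[[0,0,0],[0,0,0],[0,0,0],[0,0,4],[0,0,9],[0,-2,11],[0,-7,11],[-0.5,-13,11],[-0.9,-15.2,11],[-0.9,-15.2,10]],"turn":[[0,0,0],[0,0,0],[0,0,0],[0,0,0],[0,0,0],[0,0,10],[0,0,20],[0,0,30],[0,0,40],[0,0,50]],"grip":[0,0.3,0.3,0.3,0.3,0.3,0.3,0.3,0.3,0.3]}' 15
python3 -m inch '{"travel":[[0,0,0],[0,0,0]],"turn":[[0,0,10],[0,0,10]],"grip":[0.3,0.3]}' 15
python3 - <<'E'
from plan import *
for n in("side",):
    p,d=manip.camera(n); cv2.imwrite(f"pics/{n}22.png",p[:,:,::-1]); np.save(f"pics/{n}22.npy",d)
a=cv2.imread("pics/side22.png")[110:330,170:330]; cv2.imwrite("pics/side22z.png",cv2.resize(a,None,fx=2.7,fy=2.7,interpolation=cv2.INTER_CUBIC)[:600])
go([574.3,87.8,67.5],tool(130,0))
E
```

```text
clock: 36.25
eef_pos: [575.0, 86.6, 157.6]
eef_rot: [3.135, -0.004, 2.097]
wrist_force: [-0.1, 0.1, 0.2]
finger_gap: 60.9
clock: 36.5
eef_pos: [575.0, 86.5, 157.6]
eef_rot: [3.135, -0.005, 2.27]
wrist_force: [-0.3, -0.1, 0.7]
finger_gap: 60.9
travel [-0.07  0.12 -9.01] turn [-0.4  0.1  0.1] rad 580.972744627491
```

View pics/side22z.png

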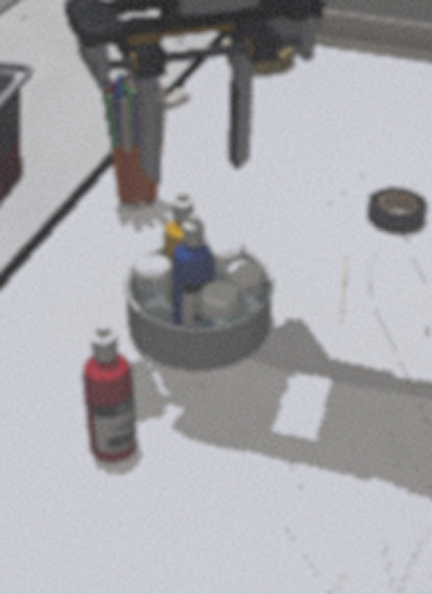

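```bash
python3 -m inch '{"travel":[[-0.1,0.1,-4],[-0.1,0.1,-8],[-0.1,0.1,-9],[-0.1,0.1,-9],[-0.1,0.1,-9],[-0.1,0.1,-9],[-0.1,0.1,-9],[-0.1,0.1,-9]],"turn":[[-0.4,0.1,0],[-0.4,0.1,0],[-0.4,0.1,0],[-0.4,0.1,0],[-0.4,0.1,0],[-0.4,0.1,0],[-0.4,0.1,0],[-0.4,0.1,0]],"grip":[0.3,0.3,0.3,0,-0.4,-0.4,-0.4,-0.4]}' 15
python3 - <<'E'
from plan import *
go([574.2,85.2,67.5],tool(130,0))
E
```

```text
clock: 37.55
eef_pos: [574.8, 87.7, 68.8]
eef_rot: [3.139, 0.001, 2.267]
wrist_force: [0.5, 0.5, 6.3]
finger_gap: 34.7
travel [-0.06 -0.25 -0.13] turn [-0.   0.1  0.1] rad 580.4865889923728
```

```bash
python3 -m inch '{"travel":[[-0.05,0,0.2],[-0.05,-0.15,0.2],[-0.05,-0.25,0.2],[-0.05,-0.25,0.2],[-0.05,-0.25,0]],"turn":[[0,0,0],[0,0,0],[0,0,0],[0,0,0],[0,0,0]],"grip":[-0.4,-0.4,-0.4,-0.4,-0.4]}' 15
```

```text
clock: 38.17
eef_pos: [574.3, 85.2, 68.8]
eef_rot: [3.139, 0.001, 2.267]
wrist_force: [1.2, 0.8, 10.8]
finger_gap: 34.2
```

```bash
python3 -m inch '{"travel":[[0,0,0.05],[0,0,0.05],[0,0,0.05],[0,0,0.05],[0,0,3],[0,0,8],[0,4,11],[0.4,8,11],[0.8,12,11],[0.8,12,11]],"turn":[[0,0,0],[0,0,0],[0,0,0],[0,0,0],[0,0,0],[0,0,0],[0,0,-10],[0,0,-20],[0,0,-30],[0,0,-40]],"grip":[-0.4,0,0.15,0.15,0.15,0.15,0.3,0.5,0.7,0.7]}' 15
python3 - <<'E'
from plan import *
for n in("side","top"):
    p,d=manip.camera(n); cv2.imwrite(f"pics/{n}23.png",p[:,:,::-1]); np.save(f"pics/{n}23.npy",d)
a=cv2.imread("pics/side23.png")[170:250,205:285]; cv2.imwrite("pics/side23z.png",cv2.resize(a,None,fx=7,fy=7,interpolation=cv2.INTER_CUBIC)[:600])
p=cv2.imread("pics/top23.png");a=p[165:218,203:252]; cv2.imwrite("pics/cz23.png",cv2.resize(a,None,fx=10,fy=10,interpolation=cv2.INTER_CUBIC))
d=np.load("pics/side23.npy");W=cloud("side",d);W=W[d>0]
q=W[(np.hypot(W[:,0]-584,W[:,1]-240)<30)&(W[:,2]>10)&(W[:,2]<65)];print("red",len(q),circ(q,18,(584,240)) if len(q)>10 else '')
go([583.8,240.4,63],tool(70,0))
E
```

```text
clock: 39.42
eef_pos: [582.0, 207.6, 178.5]
eef_rot: [3.139, 0.001, 1.566]
wrist_force: [1.0, -0.9, 0.0]
finger_gap: 79.7
red 387 (array([584.22585067, 240.90304456]), np.float64(1.0064385799206204))
travel [  0.16   3.47 -11.56] turn [  0.1   0.1 -19.8] rad 631.3593271663926
```

View pics/side23z.png

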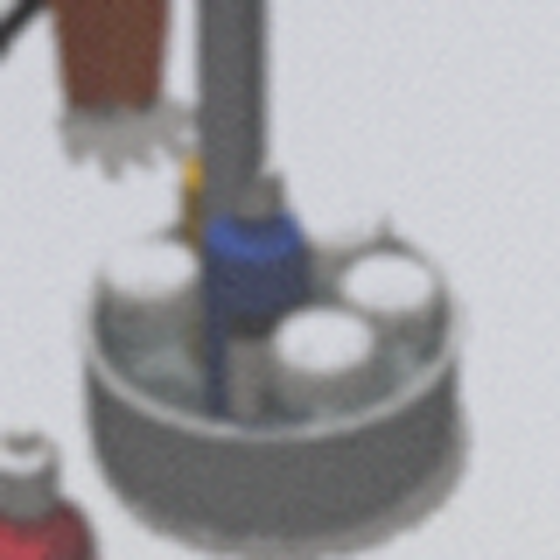

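View pics/cz23.png

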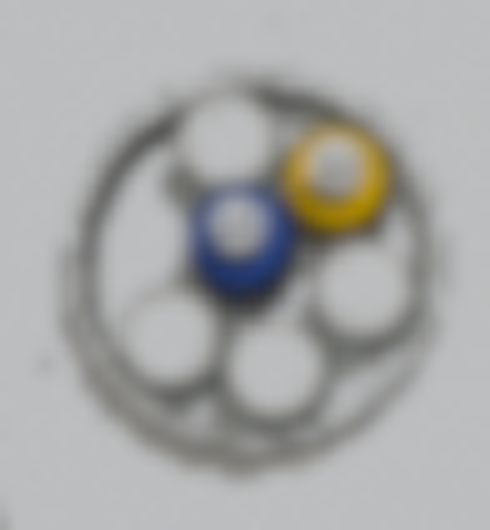

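```bash
python3 - <<'E'
from h import *
for i in(10,13,21,23):
    for n in("top","side"):
        p=cv2.imread(f"pics/{n}{i}.png").astype(int);d=np.load(f"pics/{n}{i}.npy")
        x0,y0,x1,y1=(215,175,245,205) if n=="top" else(225,190,260,235)
        b=p[y0:y1,x0:x1];w=np.clip(b[...,0]-b[...,2]-15,0,None).astype(float)
        v,u=np.indices(w.shape);
        print(i,n,"blue centroid",round((u*w).sum()/w.sum()+x0,2),round((v*w).sum()/w.sum()+y0,2),int((w>0).sum()),end=" ")
        if n=="top":
            m=(w>10); ys,xs=np.nonzero(m);print("bbox",xs.min()+x0,xs.max()+x0,ys.min()+y0,ys.max()+y0)
        else:
            for r in range(200,222,4):
                row=(p[r,x0:x1,0]-p[r,x0:x1,2]).astype(float);on=np.nonzero(row>25)[0]
                print((r,on.min()+x0,on.max()+x0) if len(on) else r,end=" ")
            print()
        W=cloud(n,d)[d>0]
        s=W[(np.hypot(W[:,0]-574,W[:,1]-87)<20)&(W[:,2]>104)&(W[:,2]<125)];print("    cap top",len(s),s[s[:,2]>110].mean(0).round(1) if len(s) else '', np.percentile(s[:,2],90).round(1) if len(s) else '')
E
for n in 10 23; do python3 -c "
import cv2
p=cv2.imread('pics/side$n.png')[180:240,215:275];cv2.imwrite('pics/bl$n.png',cv2.resize(p,None,fx=6,fy=6,interpolation=cv2.INTER_CUBIC))"; done
python3 -c "
import cv2;cv2.imwrite('pics/blc.png',cv2.hconcat([cv2.imread('pics/bl10.png'),cv2.imread('pics/bl23.png')]))"
```

```text
10 top blue centroid 228.69 190.72 78 bbox 223 232 185 194
    cap top 21 [576.5  85.4 113.5] 114.9
10 side blue centroid 242.25 205.1 221 (200, np.int64(238), np.int64(248)) (204, np.int64(236), np.int64(249)) (208, np.int64(240), np.int64(245)) 212 216 220 
    cap top 40 [575.7  86.5 112.4] 112.9
13 top blue centroid 228.82 190.64 77 bbox 223 233 185 194
    cap top 24 [578.7  84.9 114.5] 115.0
13 side blue centroid 242.2 205.74 228 (200, np.int64(238), np.int64(248)) (204, np.int64(236), np.int64(249)) (208, np.int64(237), np.int64(248)) (212, np.int64(238), np.int64(246)) (216, np.int64(238), np.int64(238)) (220, np.int64(238), np.int64(238)) 
    cap top 40 [575.6  85.7 112.3] 113.1
21 top blue centroid 226.68 189.75 82 bbox 222 231 184 194
    cap top 23 [578.   87.3 112.2] 113.3
21 side blue centroid 240.31 206.48 233 200 (204, np.int64(235), np.int64(248)) (208, np.int64(235), np.int64(245)) (212, np.int64(235), np.int64(245)) 216 220 
    cap top 42 [576.4  88.4 112.9] 113.6
23 top blue centroid 227.28 189.66 82 bbox 222 232 184 193
    cap top 20 [579.6  86.3 112.8] 114.0
23 side blue centroid 240.37 205.81 219 (200, np.int64(245), np.int64(246)) (204, np.int64(234), np.int64(247)) (208, np.int64(235), np.int64(245)) (212, np.int64(235), np.int64(242)) 216 220 
    cap top 9 [nan nan nan] 108.0<stdin>:17: RuntimeWarning: Mean of empty slice.
  ret = um.true_divide(
```

View pics/blc.png

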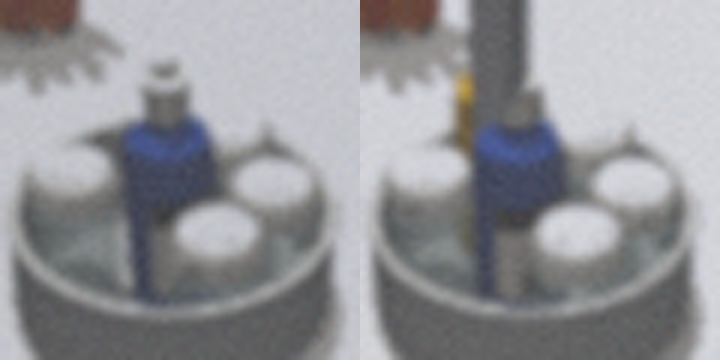

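Run:
```python
from plan import *
go([575.5,87,150],tool(165,0)); print(manip.read_state()['joints'].round(2))
```

```text
travel [ -0.67 -11.87  -2.86] turn [-0.   0.2 75.2] rad 582.038873272224
[ 0.28  0.47  1.35 -0.    1.32  0.28]
```

```bash
python3 -m inch '{"travel":[[-0.3,-5,0],[-0.6,-10,0],[-0.7,-11.9,0],[-0.7,-11.9,-1],[-0.7,-11.9,-2],[-0.7,-11.9,-2.8],[-0.7,-11.9,-2.8],[-0.7,-11.9,-5],[-0.7,-11.9,-9],[-0.7,-11.9,-11]],"turn":[[0,0,10],[0,0,20],[0,0,30],[0,0,40],[0,0,50],[0,0,60],[0,0,70],[0,0,75],[0,0,75],[0,0,75]],"grip":[0.3,0.3,0.3,0.3,0.3,0.3,0.3,0.3,0.3,0.3]}' 35
python3 -m inch '{"travel":[[0,0,0],[0,0,0],[0,0,0],[0,0,0],[0,0,0]],"turn":[[0,0,0],[0,0,0],[0,0,0],[0,0,0],[0,0,0]],"grip":[0.3,0,-0.4,-0.4,-0.4]}' 35
```

```text
clock: 40.78
eef_pos: [574.4, 86.1, 66.8]
eef_rot: [3.14, -0.001, 2.881]
wrist_force: [0.3, -1.0, -0.1]
finger_gap: 60.9
clock: 41.4
eef_pos: [574.7, 86.2, 67.5]
eef_rot: [3.14, 0.001, 2.881]
wrist_force: [0.5, 0.1, 4.6]
finger_gap: 34.0
```

```bash
python3 -m inch '{"travel":[[0,0,1],[0,0,3.5],[0,0,7],[0,0,7],[0,0,7]],"turn":[[0,0,0],[0,0,0],[0,0,0],[0,0,0],[0,0,0]],"grip":[-0.4,-0.4,-0.4,-0.4,-0.4]}' 35
python3 - <<'E'
from plan import *
for n in("side","top"):
    p,d=manip.camera(n); cv2.imwrite(f"pics/{n}24.png",p[:,:,::-1]); np.save(f"pics/{n}24.npy",d)
a=cv2.imread("pics/side24.png")[145:250,200:290]; cv2.imwrite("pics/side24z.png",cv2.resize(a,None,fx=5.7,fy=5.7,interpolation=cv2.INTER_CUBIC)[:600])
E
python3 m2.py 24 70 130
```

```text
clock: 42.02
eef_pos: [574.4, 86.1, 137.0]
eef_rot: [3.14, -0.0, 2.881]
wrist_force: [-0.7, -0.1, -0.7]
finger_gap: 34.0
[574.21208803  86.08443824 136.40607941]
side 354 (array([575.62412368,  89.40233929]), np.float64(1.0687820188465629)) zmin 75.98506572258191
    70.0 55 [575.6  91. ]
    85.0 93 [575.4  90.4]
    100.0 100 [575.6  89.1]
    115.0 106 [576.  88.]
```

View pics/side24z.png

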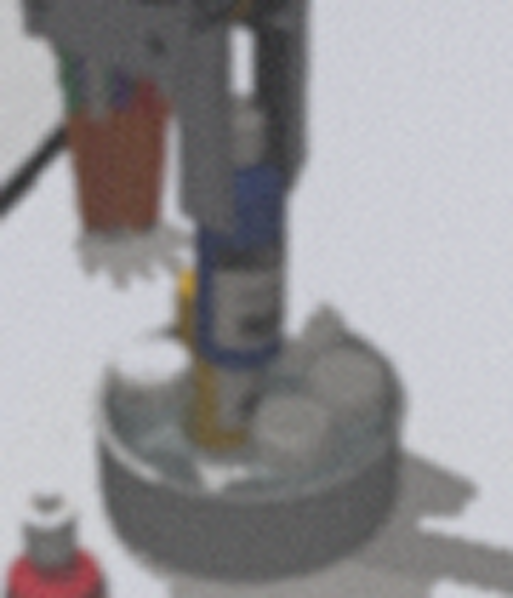

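Run:
```python
from h import *
th=np.linspace(0,2*np.pi,73)
for x,y in((600,58.5),(596,65),(590,72)):
    for z in(4,90):
        q=proj("side",np.stack([x+18*np.cos(th),y+18*np.sin(th),0*th+z],-1));print(x,y,z,"u",q[:,0].min().round(1),q[:,0].max().round(1),"v",q[:,1].min().round(1),q[:,1].max().round(1))
p=cv2.imread("pics/side24.png").astype(int)
y=(p[...,2]-p[...,0]); 
for v in range(192,228,3): print(v,y[v,226:252].tolist())
a=cv2.imread("pics/top24.png")[165:218,203:252];cv2.imwrite("pics/cz24.png",cv2.resize(a,None,fx=10,fy=10,interpolation=cv2.INTER_CUBIC))
a=cv2.imread("pics/side24.png")[180:240,215:275];cv2.imwrite("pics/s24b.png",cv2.resize(a,None,fx=9,fy=9,interpolation=cv2.INTER_CUBIC))
```

```text
600 58.5 4 u 230.1 244.7 v 214.6 223.7
600 58.5 90 u 229.1 244.6 v 185.8 194.4
596 65 4 u 230.6 245.3 v 216.4 225.7
596 65 90 u 229.6 245.2 v 187.6 196.3
590 72 4 u 231.8 246.6 v 218.6 228.0
590 72 90 u 230.9 246.6 v 189.6 198.5
192 [1, -3, -6, -3, 7, 29, 52, 48, 13, -24, -23, -12, -3, 3, 1, 2, 2, 1, 1, 1, 1, 0, 3, -3, -7, -9]
195 [-9, -9, -10, -9, 11, 56, 108, 91, 29, -16, -22, -10, -1, 5, 9, 3, 4, 7, 2, 5, 1, 5, 0, -5, -5, -6]
198 [-8, -11, -6, -4, 7, 29, 49, 39, 2, -21, -21, -11, 3, 6, 4, 1, 3, 1, 4, 2, 3, 4, 0, -2, -5, -8]
201 [-8, -7, -5, -1, 14, 27, 45, 28, 2, -17, -22, -10, 5, 6, 6, 4, 2, 0, 2, -1, 2, 2, -1, -2, -8, -7]
204 [-8, -3, -6, -5, 1, 15, 33, 30, 4, -17, -19, -12, -2, 6, 3, 4, 2, 2, 1, -3, 0, -7, -9, -4, -2, -2]
207 [-5, -7, -9, -11, -9, -7, 1, 11, 21, 5, -9, -22, -25, -27, -25, -26, -23, -21, -25, -25, -18, -15, -11, -2, 1, 5]
210 [-4, -7, -5, -5, -3, -2, 2, 11, 31, 43, 40, 28, 13, 3, -4, -5, -4, -6, 1, -3, -7, -4, -2, -5, -3, -4]
213 [6, 3, 3, 2, 4, 3, 5, 10, 23, 44, 44, 37, 18, 7, 2, 5, 4, 3, 1, -2, 0, -3, -3, -4, -2, -3]
216 [4, 1, 1, -2, -5, 1, 10, 17, 29, 41, 44, 37, 20, 8, 7, 3, 0, -1, 4, 1, -2, 4, 2, 6, 6, 3]
219 [-6, -3, -7, -4, -4, 5, 13, 19, 29, 43, 40, 38, 19, 13, 7, 13, 10, 9, 5, 3, 6, 4, 5, 3, 9, 3]
222 [-3, -5, -7, -6, -9, -3, 2, 8, 22, 38, 41, 47, 43, 41, 40, 37, 28, 13, 4, 3, 1, 5, 5, 4, 4, 8]
225 [-6, -4, -3, -4, -4, -5, -5, -3, -3, 0, 1, 0, 3, 1, -2, 0, 1, -3, 0, 0, 3, 2, 3, 4, 4, 4]
```

View pics/s24b.png

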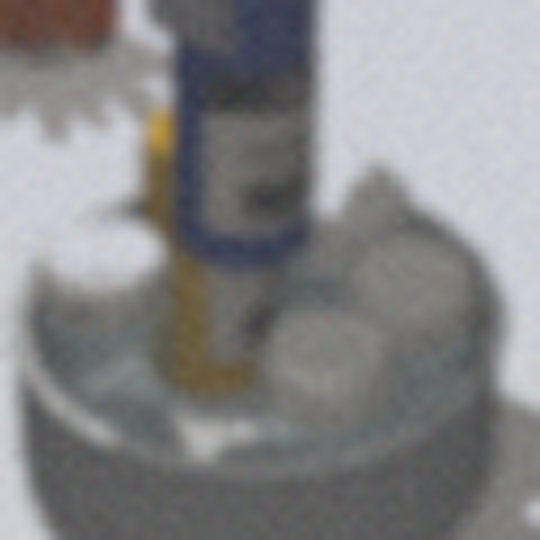

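View pics/cz24.png

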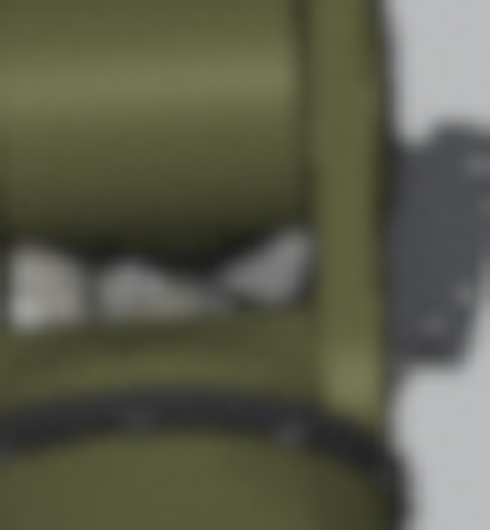

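```bash
python3 -m inch '{"travel":[[0,0,5],[-0.3,-4,5.2],[-0.4,-10,5.2],[-0.4,-13.6,0],[-0.4,-13.6,-5],[-0.4,-13.6,-6.7],[-0.4,-13.6,-7],[-0.4,-13.6,-7.3],[-0.4,-13.6,-7.3]],"turn":[[0,0,0],[0,0,0],[0,0,0],[0,0,0],[0,0,0],[0,0,0],[0,0,0],[0,0,0],[0,0,0]],"grip":[-0.4,-0.4,-0.4,-0.4,-0.4,-0.4,-0.4,-0.4,-0.4]}' 25
```

```text
clock: 43.25
eef_pos: [570.8, -49.7, 64.6]
eef_rot: [3.14, 0.001, 2.881]
wrist_force: [0.1, 0.1, 0.5]
finger_gap: 34.4
```

```bash
python3 -m inch '{"travel":[[0,0,-0.1],[0,0,-0.2],[0,0,-0.2],[0,0,-0.2],[0.2,0,-0.2],[0.2,0,-0.2],[0.2,0,-0.2],[0.2,0,-0.2],[0.2,0,-0.2],[0.2,0,-0.2]],"turn":[[0,0,0],[0,0,0],[0,0,0],[0,0,0],[0,0,0],[0,0,0],[0,0,0],[0,0,0],[0,0,0],[0,0,0]],"grip":[-0.4,-0.4,0,0.05,0.05,0.05,-0.4,-0.4,-0.4,-0.4]}' 20
python3 - <<'E'
from plan import *
for n in("side","top"):
    p,d=manip.camera(n); cv2.imwrite(f"pics/{n}25.png",p[:,:,::-1]); np.save(f"pics/{n}25.npy",d)
a=cv2.imread("pics/side25.png")[140:250,205:305]; cv2.imwrite("pics/side25z.png",cv2.resize(a,None,fx=5.4,fy=5.4,interpolation=cv2.INTER_CUBIC)[:600])
a=cv2.imread("pics/top25.png")[165:218,203:252];cv2.imwrite("pics/cz25.png",cv2.resize(a,None,fx=10,fy=10,interpolation=cv2.INTER_CUBIC))
s=manip.read_state();print(s['finger_gap'],s['eef_pos'],s['wrist_force'])
E
python3 m2.py 25 6 60
```

```text
clock: 44.5
eef_pos: [572.8, -49.7, 62.6]
eef_rot: [3.14, 0.001, 2.881]
wrist_force: [-0.3, 0.1, -0.9]
finger_gap: 34.4
34.77979590686402 [572.8033884  -49.67104296  62.57300926] [-1.00870258  0.09176698 -0.82803152]
[572.8033884  -49.67104296  62.57300926]
side 236 (array([572.72441946, -46.71633215]), np.float64(1.1949501409941616)) zmin 7.360940128607808
    6.0 51 [572.7 -45.1]
    21.0 73 [572.5 -46.3]
    36.0 69 [573.1 -47.3]
    51.0 43 [573.3 -48.3]
```

View pics/side25z.png

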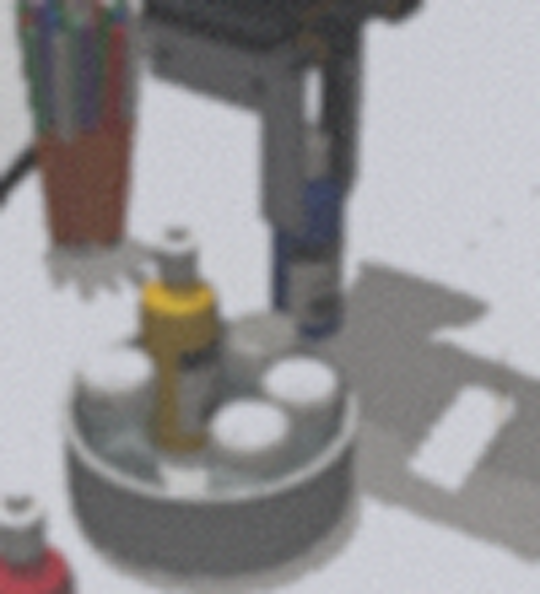

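View pics/cz25.png

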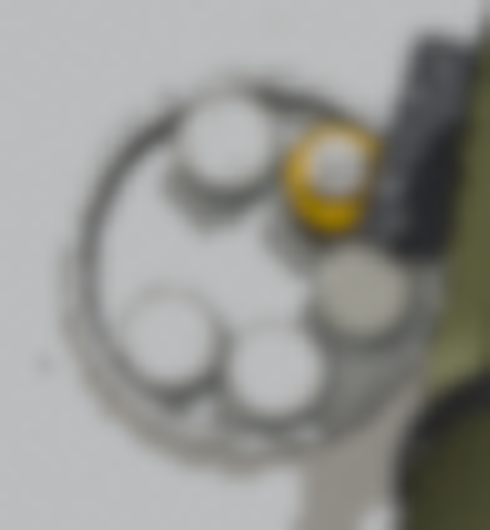

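Run:
```python
from h import *
for n,b in(("top",(170,165,210,215)),("side",(190,215,230,290))):
    a=cv2.imread(f"pics/{n}23.png")[b[1]:b[3],b[0]:b[2]];cv2.imwrite(f"pics/r_{n}.png",cv2.resize(a,None,fx=10 if n=="top" else 7,fy=10 if n=="top" else 7,interpolation=cv2.INTER_CUBIC))
```

```text
(no output)
```

View pics/r_top.png

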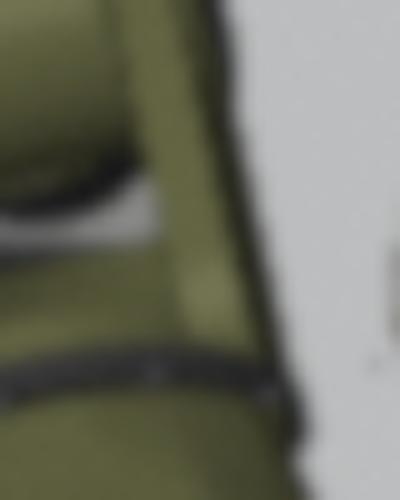

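View pics/r_side.png

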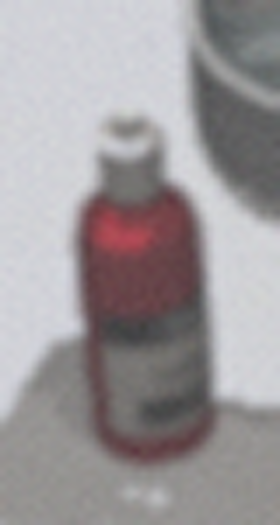

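Run:
```python
from h import *
print("side u pred",proj("side",[[583.9,240.4,100],[583.9,240.4,50],[583.9,240.4,2]]).round(2).tolist())
p=cv2.imread("pics/top25.png").astype(int);w=np.clip(p[...,2]-p[...,0]-40,0,None)*1.0;w[:, :165]=0;w[:,210:]=0;w[:160]=0;w[215:]=0
v,u=np.indices(w.shape);print("red top centroid",(u*w).sum()/w.sum(),(v*w).sum()/w.sum(),(w>0).sum())
a=cv2.imread("pics/top25.png")[170:205,165:205];cv2.imwrite("pics/r_top.png",cv2.resize(a,None,fx=12,fy=12,interpolation=cv2.INTER_CUBIC))
print("top pred cap",proj("top",[[583.9,240.4,111],[583.9,240.4,87],[583.9,240.4,0]]).round(2).tolist())
```

```text
side u pred [[209.15, 237.49], [210.65, 256.67], [211.97, 273.7]]
red top centroid 183.1114503816794 186.8320610687023 47
top pred cap [[178.79, 184.42], [180.13, 185.33], [184.65, 188.37]]
```

View pics/r_top.png

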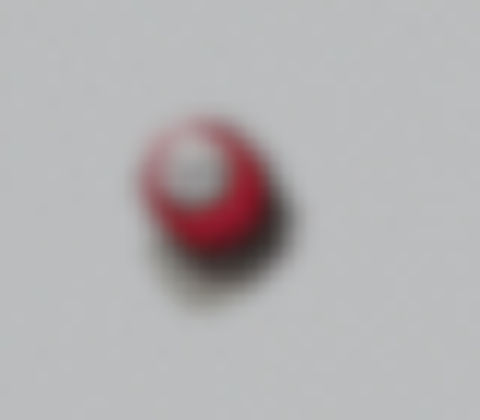

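```bash
python3 -m inch '{"travel":[[0,0,6],[0,0,12],[0,5,12.4],[0,10,12.4],[0,13.5,12.4],[0,13.5,10],[0,13.5,8],[0,13.5,8]],"turn":[[0,0,0],[0,0,0],[0,0,0],[0,0,0],[0,0,0],[0,0,0],[0,0,0],[0,0,0]],"grip":[-0.4,-0.4,-0.4,-0.4,-0.4,-0.4,-0.4,-0.4]}' 20
```

```text
clock: 45.6
eef_pos: [572.1, 85.3, 141.3]
eef_rot: [3.141, -0.002, 2.881]
wrist_force: [0.0, -0.2, -0.4]
finger_gap: 34.5
```

```bash
python3 -m inch '{"travel":[[0.05,0,-1.5],[0.05,0,-2],[0.05,0,-3],[0.05,0,-4],[0.05,0,-4]],"turn":[[0,0,0],[0,0,0],[0,0,0],[0,0,0],[0,0,0]],"grip":[-0.4,-0.4,-0.4,-0.4,-0.4]}' 20
```

```text
clock: 46.22
eef_pos: [572.2, 85.2, 100.4]
eef_rot: [3.141, -0.003, 2.881]
wrist_force: [1.2, -0.9, -0.8]
finger_gap: 34.3
```

```bash
python3 -m inch '{"travel":[[0.05,0,-1.5],[0.05,0,-2.8],[0.05,0,-3.35],[0.05,0,-3.35],[0.05,0,-3.35]],"turn":[[0,0,0],[0,0,0],[0,0,0],[0,0,0],[0,0,0]],"grip":[-0.4,-0.4,-0.4,-0.4,-0.4]}' 20
```

```text
clock: 46.85
eef_pos: [572.7, 85.3, 66.9]
eef_rot: [3.142, -0.003, 2.881]
wrist_force: [-0.2, 0.0, -0.5]
finger_gap: 34.7
```

```bash
python3 -m inch '{"travel":[[0,0,-0.05],[0,0,0],[0,0,0],[0,0,5],[0,0,9],[0.4,5,9],[0.8,11,9],[1.2,15.3,9],[1.2,15.3,5],[1.2,15.3,2]],"turn":[[0,0,0],[0,0,0],[0,0,0],[0,0,0],[0,0,0],[0,0,0],[0,0,0],[0,0,0],[0,0,0],[0,0,0]],"grip":[0,0.1,0.1,0.1,0.1,0.5,0.8,1,1,1]}' 20
python3 - <<'E'
from plan import *
for n in("side","top"):
    p,d=manip.camera(n); cv2.imwrite(f"pics/{n}26.png",p[:,:,::-1]); np.save(f"pics/{n}26.npy",d)
a=cv2.imread("pics/side26.png")[150:290,170:290]; cv2.imwrite("pics/side26z.png",cv2.resize(a,None,fx=4.2,fy=4.2,interpolation=cv2.INTER_CUBIC)[:600])
a=cv2.imread("pics/top26.png")[165:218,203:252];cv2.imwrite("pics/cz26.png",cv2.resize(a,None,fx=10,fy=10,interpolation=cv2.INTER_CUBIC))
s=manip.read_state();print(s['eef_pos'],s['joints'].round(2))
E
```

```text
clock: 48.1
eef_pos: [584.2, 238.8, 85.3]
eef_rot: [-3.141, -0.004, 2.882]
wrist_force: [0.1, 0.5, -0.3]
finger_gap: 93.5
[583.04315021 237.83442869  83.52173051] [ 0.33  0.6   1.39  0.    1.16 -0.98]
```

View pics/side26z.png

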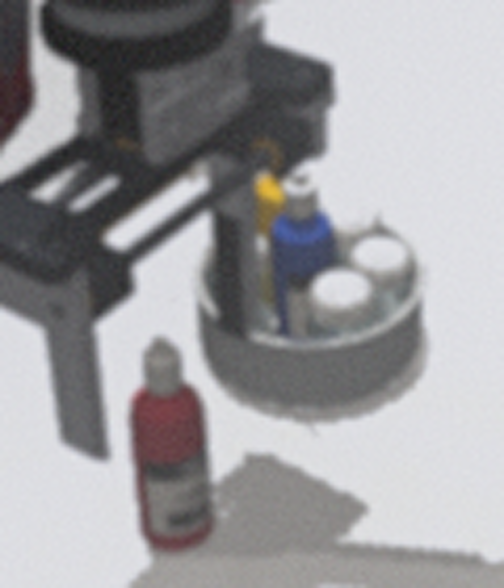

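View pics/cz26.png

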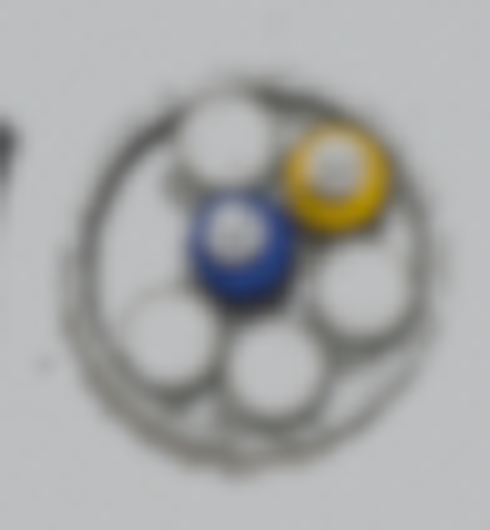

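Run:
```python
from h import *
for i in(4,10,13,21,26):
    o=[]
    for n in("top","side"):
        p=cv2.imread(f"pics/{n}{i}.png").astype(int);d=np.load(f"pics/{n}{i}.npy")
        x0,y0,x1,y1=(215,175,245,205) if n=="top" else(225,185,260,235)
        b=p[y0:y1,x0:x1];w=np.clip(b[...,0]-b[...,2]-15,0,None).astype(float);v,u=np.indices(w.shape)
        m=(b[...,0]-b[...,2]>40)&(d[y0:y1,x0:x1]>0);W=cloud(n,d)[y0:y1,x0:x1][m]
        Z=W[(W[:,2]>70)&(W[:,2]<97)]
        o.append((n,((u*w).sum()/w.sum()+x0).round(2),((v*w).sum()/w.sum()+y0).round(2),len(Z),Z.mean(0).round(1).tolist(), W[W[:,2]>88].mean(0).round(1).tolist()))
    print(i,*o)
```

```text
4 ('top', np.float64(228.59), np.float64(192.12), 8, [565.0, 81.6, 83.9], [nan, nan, nan]) ('side', np.float64(241.67), np.float64(206.96), 1, [584.1, 98.0, 78.2], [nan, nan, nan])
10 ('top', np.float64(228.69), np.float64(190.72), 30, [568.7, 78.9, 80.7], [572.1, 76.1, 88.9]) ('side', np.float64(242.25), np.float64(205.1), 56, [573.4, 94.2, 81.7], [nan, nan, nan])
13 ('top', np.float64(228.82), np.float64(190.64), 31, [569.2, 79.5, 81.0], [nan, nan, nan]) ('side', np.float64(242.2), np.float64(205.74), 67, [572.5, 93.9, 81.7], [nan, nan, nan])
21 ('top', np.float64(226.68), np.float64(189.75), 32, [571.5, 87.3, 81.6], [nan, nan, nan]) ('side', np.float64(240.31), np.float64(206.48), 69, [575.0, 97.9, 82.5], [nan, nan, nan])
26 ('top', np.float64(227.53), np.float64(190.28), 35, [570.2, 83.3, 80.9], [nan, nan, nan]) ('side', np.float64(241.39), np.float64(206.4), 79, [573.1, 98.0, 81.6], [nan, nan, nan])<stdin>:10: RuntimeWarning: Mean of empty slice.
  ret = um.true_divide(
```

```bash
python3 -m inch '{"travel":[[0,0,5],[0,-3,9],[-0.4,-9,9],[-0.9,-14,9],[-1,-15.6,8.5],[-1,-15.6,4],[-1,-15.6,0],[-1,-15.6,-1.6],[-1,-15.6,-1.6],[-1,-15.6,-1.6]],"turn":[[0,0,0],[0,0,0],[0,0,0],[0,0,0],[0,0,0],[0,0,0],[0,0,0],[0,0,0],[0,0,0],[0,0,0]],"grip":[0.8,0.3,0.3,0.3,0.3,0.3,0.3,0.3,-0.1,-0.4]}' 20
```

```text
clock: 49.45
eef_pos: [574.0, 82.2, 69.3]
eef_rot: [-3.139, -0.006, 2.882]
wrist_force: [-0.6, 0.4, -0.9]
finger_gap: 44.6
```

```bash
python3 -m inch '{"travel":[[0,0,-0.1],[0,0,-0.1],[0,0,-0.1],[0,0,0.4],[0,-0.05,0.4],[0,-0.05,-0.1]],"turn":[[0,0,0],[0,0,0],[0,0,0],[0,0,0],[0,0,0],[0,0,0]],"grip":[-0.4,-0.4,-0.4,-0.4,-0.4,-0.4]}' 20
```

```text
clock: 50.2
eef_pos: [574.5, 81.8, 68.9]
eef_rot: [-3.14, -0.004, 2.882]
wrist_force: [0.6, 4.5, 28.4]
finger_gap: 34.3
```

```bash
python3 -m inch '{"travel":[[0,0,0.1],[0,0,0.1],[0,0,0.1],[0,0,5],[0,0,10],[0.3,4,11],[0.6,9,11],[1,14,11],[1,15.7,11],[1,15.7,11]],"turn":[[0,0,0],[0,0,0],[0,0,0],[0,0,0],[0,0,0],[0,0,-10],[0,0,-20],[0,0,-30],[0,0,-40],[0,0,-50]],"grip":[0,0.1,0.1,0.1,0.1,0.5,1,1,1,1]}' 20
python3 - <<'E'
from plan import *
for n in("side","top"):
    p,d=manip.camera(n); cv2.imwrite(f"pics/{n}27.png",p[:,:,::-1]); np.save(f"pics/{n}27.npy",d)
a=cv2.imread("pics/top27.png")[165:218,203:252];cv2.imwrite("pics/cz27.png",cv2.resize(a,None,fx=10,fy=10,interpolation=cv2.INTER_CUBIC))
for n in("top","side"):
        p=cv2.imread(f"pics/{n}27.png").astype(int)
        x0,y0,x1,y1=(215,175,245,205) if n=="top" else(225,185,260,235)
        b=p[y0:y1,x0:x1];w=np.clip(b[...,0]-b[...,2]-15,0,None).astype(float);v,u=np.indices(w.shape)
        print(n,((u*w).sum()/w.sum()+x0).round(2),((v*w).sum()/w.sum()+y0).round(2))
s=manip.read_state();print(s['eef_pos'],s['joints'].round(2))
d=np.load("pics/side27.npy");W=cloud("side",d);W=W[d>0]
q=W[(np.hypot(W[:,0]-584,W[:,1]-240)<30)&(W[:,2]>10)&(W[:,2]<65)];print("red",len(q),circ(q,18,(584,240)) if len(q)>10 else '')
go([585.8,238.2,63],tool(75,0))
E
```

```text
clock: 51.45
eef_pos: [584.1, 240.2, 178.4]
eef_rot: [-3.14, -0.004, 2.005]
wrist_force: [0.1, -0.1, -0.2]
finger_gap: 93.5
top 227.65 190.35
side 242.15 205.91
[584.33138886 239.0485582  178.54515893] [ 0.33  0.5   1.3   0.    1.34 -0.11]
red 395 (array([584.34297444, 240.9354418 ]), np.float64(1.0414322653809478))
travel [  0.15  -0.08 -11.55] turn [ -0.2  -0.1 -40. ] rad 632.3771659381764
```

View pics/cz27.png

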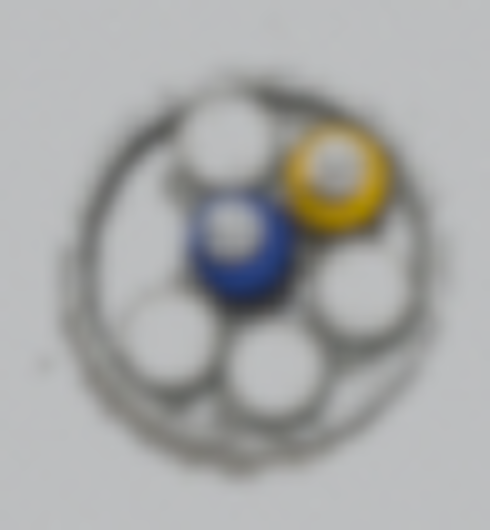

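Run:
```python
import cv2
A=[]
for n in(13,26,27):
    a=cv2.imread(f"pics/side{n}.png")[175:250,205:275];A.append(cv2.resize(a,None,fx=3.7,fy=3.7*1.5,interpolation=cv2.INTER_CUBIC))
cv2.imwrite("pics/cmp.png",cv2.hconcat(A))
from h import *
for i in(13,26,27):
  for n in("side","top"):
    d=np.load(f"pics/{n}{i}.npy");W=cloud(n,d);p=cv2.imread(f"pics/{n}{i}.png").astype(int)
    q=W[(d>0)&(np.hypot(W[...,0]-574,W[...,1]-86)<22)&(W[...,2]>99)&(W[...,2]<122)]
    print(i,n,"cap",len(q),q.mean(0).round(1),circ(q,9,(575,86))[0].round(1))
```

```text
13 side cap 56 [574.4  88.8 106.4] [576.6  83.3]
13 top cap 24 [577.1  84.7 108.9] [580.5  87.3]
26 side cap 54 [574.9  93.9 106.5] [577.3  88. ]
26 top cap 25 [577.3  88.1 109. ] [580.2  86.3]
27 side cap 44 [573.7  91.8 107.1] [577.1  85.5]
27 top cap 26 [577.2  89.1 108.2] [579.5  89.9]
```

View pics/cmp.png

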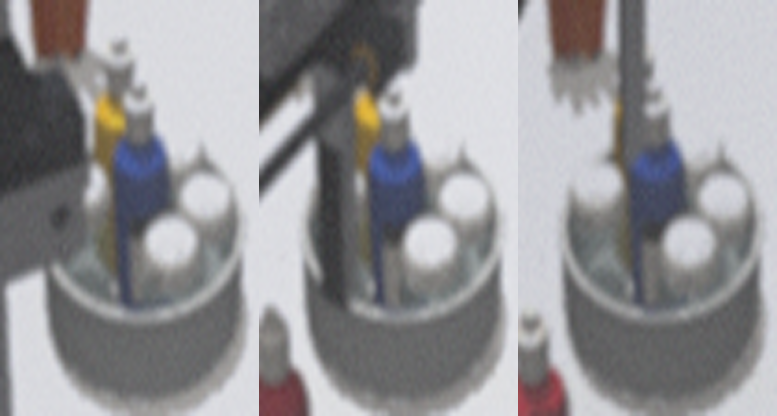

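```bash
python3 -m inch '{"travel":[[-0.15,-0.2,-3],[-0.15,-0.2,-6],[-0.15,-0.2,-9],[-0.15,-0.2,-11.5],[-0.15,-0.2,-11.5],[-0.15,-0.2,-11.5],[-0.15,-0.2,-11.5],[-0.15,-0.2,-11.5],[-0.15,-0.2,-11.5],[-0.15,-0.2,-11.5]],"turn":[[0,0,10],[0,0,20],[0,0,30],[0,0,40],[0,0,50],[0,0,50],[0,0,50],[0,0,50],[0,0,50],[0,0,50]],"grip":[0.6,0.5,0.4,0.3,0.3,-0.4,-0.4,-0.4,-0.4,-0.4]}' 15
```

```text
clock: 52.8
eef_pos: [583.0, 237.1, 63.8]
eef_rot: [-3.14, -0.004, 2.88]
wrist_force: [1.0, 0.0, 1.3]
finger_gap: 35.0
```

Squeezed once. Next I open, rotate −90° around the bottle and close.

```bash
python3 -m inch '{"travel":[[0,0,0],[0,0,0],[0,0,0],[0,0,0],[0,0,0],[0,0,0],[0,0,0],[0,0,0],[0,0,0],[0,0,0]],"turn":[[0,0,0],[0,0,0],[0,0,-10],[0,0,-20],[0,0,-30],[0,0,-40],[0,0,-50],[0,0,-60],[0,0,-70],[0,0,-80]],"grip":[0.1,0.1,0.1,0.1,0.1,0.1,0.1,0.1,0.1,0.1]}' 20
python3 -m inch '{"travel":[[0,0,0],[0,0,0],[0,0,0],[0,0,0],[0,0,0]],"turn":[[0,0,-10],[0,0,-10],[0,0,-10],[0,0,-10],[0,0,-10]],"grip":[-0.1,-0.4,-0.4,-0.4,-0.4]}' 20
python3 - <<'E'
from plan import *
p,d=manip.camera("side"); cv2.imwrite("pics/side28.png",p[:,:,::-1]); np.save("pics/side28.npy",d)
W=cloud("side",d);W=W[d>0]
q=W[(np.hypot(W[:,0]-584,W[:,1]-240)<30)&(W[:,2]>8)&(W[:,2]<58)];print("red",len(q),circ(q,18,(584,240)))
go([581.1,119.1,160],tool(75,0))
E
```

```text
clock: 54.05
eef_pos: [582.9, 237.0, 63.7]
eef_rot: [-3.14, -0.004, 1.478]
wrist_force: [0.1, -0.8, -0.3]
finger_gap: 51.7
clock: 54.68
eef_pos: [582.9, 237.0, 63.6]
eef_rot: [-3.14, -0.004, 1.304]
wrist_force: [-0.5, -0.8, -0.5]
finger_gap: 34.6
red 336 (array([583.3023111 , 242.19519098]), np.float64(0.5987738116186456))
travel [ -0.18 -11.79   9.64] turn [-0.2 -0.1  0.3] rad 593.1795849487742
```

```bash
python3 -m inch '{"travel":[[0,0,5],[0,0,9.6],[0,-5,9.6],[-0.13,-10,9.6],[-0.13,-11.8,9.6],[-0.13,-11.8,9.6],[-0.13,-11.8,8],[-0.13,-11.8,8]],"turn":[[0,0,0],[0,0,0],[0,0,0],[0,0,0],[0,0,0],[0,0,0],[-0.2,0,0],[-0.2,0,0]],"grip":[-0.4,-0.4,-0.4,-0.4,-0.4,-0.4,-0.4,-0.4]}' 20
python3 - <<'E'
from plan import *
p,d=manip.camera("side"); cv2.imwrite("pics/side29.png",p[:,:,::-1]); np.save("pics/side29.npy",d)
a=p[140:255,190:300,::-1]; cv2.imwrite("pics/side29z.png",cv2.resize(a,None,fx=5,fy=5,interpolation=cv2.INTER_CUBIC))
go([581.6,119,67],tool(75,0))
E
```

```text
clock: 55.72
eef_pos: [580.7, 120.1, 141.6]
eef_rot: [-3.138, 0.001, 1.306]
wrist_force: [-1.0, -0.9, -0.3]
finger_gap: 34.9
travel [ 0.05 -0.1  -7.55] turn [-0.  -0.2  0.2] rad 593.6493577862273
```

View pics/side29z.png

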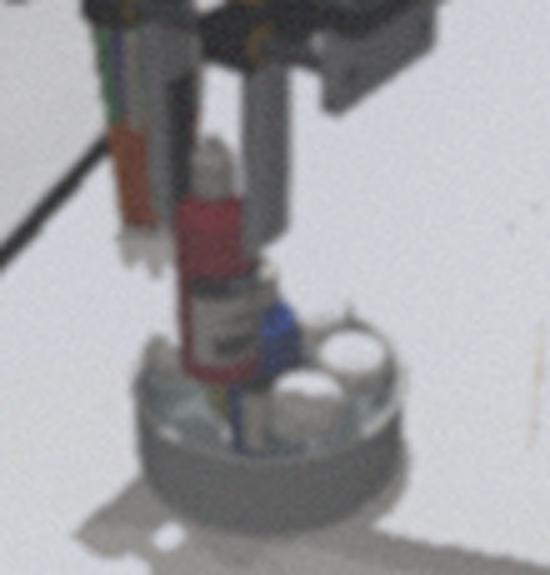

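```bash
python3 -m inch '{"travel":[[0.05,-0.05,-1],[0.05,-0.05,-2],[0.05,-0.05,-2.8],[0.05,-0.05,-3.1],[0.05,-0.05,-3.4],[0.05,-0.05,-3.7]],"turn":[[0,-0.2,0],[0,-0.2,0],[0,-0.2,0],[0,-0.2,0],[0,-0.2,0],[0,-0.2,0]],"grip":[-0.4,-0.4,-0.4,-0.4,-0.4,-0.4]}' 20
```

```text
clock: 56.52
eef_pos: [581.7, 119.5, 105.5]
eef_rot: [3.141, -0.001, 1.305]
wrist_force: [0.5, -0.3, -1.1]
finger_gap: 34.7
```

Base is now at about 42 mm, below the rim, with no force. I go on in small steps.

```bash
python3 -m inch '{"travel":[[0,0,-0.4],[0,0,-0.8],[0,0,-1.2]],"turn":[[0,0,0],[0,0,0],[0,0,0]],"grip":[-0.4,-0.4,-0.4]}' 20
```

```text
clock: 56.9
eef_pos: [581.7, 119.5, 93.2]
eef_rot: [3.141, -0.001, 1.305]
wrist_force: [-1.1, -0.6, -1.2]
finger_gap: 34.7
```

```bash
python3 -m inch '{"travel":[[0,0,-0.7],[0,0,-1.4],[0,0,-2],[0,0,-2.5],[0,0,-2.5]],"turn":[[0,0,0],[0,0,0],[0,0,0],[0,0,0],[0,0,0]],"grip":[-0.4,-0.4,-0.4,-0.4,-0.4]}' 20
```

```text
clock: 57.52
eef_pos: [581.7, 119.5, 68.0]
eef_rot: [3.141, -0.001, 1.305]
wrist_force: [-0.3, 0.8, -1.0]
finger_gap: 35.0
```

Seated with no force, base about 0.5 mm above the floor. Now I release and retreat upward, then to the side.

```bash
python3 -m inch '{"travel":[[0,0,-0.05],[0,0,-0.05],[0,0,-0.05],[0,0,-0.05],[0,0,3],[0,0,8],[0,2,11],[0,8,12],[0,14,12],[0,18,12]],"turn":[[0,0,0],[0,0,0],[0,0,0],[0,0,0],[0,0,0],[0,0,0],[0,0,0],[0,0,0],[0,0,0],[0,0,0]],"grip":[-0.4,0,0.08,0.08,0.08,0.08,0.08,0.08,0.08,0.08]}' 20
python3 - <<'E'
from plan import *
for n in("side","top"):
    p,d=manip.camera(n); cv2.imwrite(f"pics/{n}30.png",p[:,:,::-1]); np.save(f"pics/{n}30.npy",d)
a=cv2.imread("pics/side30.png")[165:255,195:295]; cv2.imwrite("pics/side30z.png",cv2.resize(a,None,fx=6,fy=6,interpolation=cv2.INTER_CUBIC))
a=cv2.imread("pics/top30.png")[165:218,203:252];cv2.imwrite("pics/cz30.png",cv2.resize(a,None,fx=10,fy=10,interpolation=cv2.INTER_CUBIC))
for n in("side","top"):
    d=np.load(f"pics/{n}30.npy");W=cloud(n,d);W=W[d>0]
    for k,c in(("red",(583,121)),("blue",(575,86)),("yel",(598,57))):
        q=W[(np.hypot(W[:,0]-c[0],W[:,1]-c[1])<18)&(W[:,2]>98)&(W[:,2]<135)]
        print(n,k,len(q),q.mean(0).round(1) if len(q) else '',np.percentile(q[:,2],95).round(1) if len(q) else '')
E
```

```text
clock: 58.78
eef_pos: [581.2, 302.0, 188.2]
eef_rot: [3.141, -0.001, 1.307]
wrist_force: [0.3, -0.4, -0.1]
finger_gap: 50.5
side red 71 [582.8 125.7 107.9] 116.6
side blue 59 [575.4  91.5 106.1] 114.3
side yel 53 [597.5  60.  105.6] 113.2
top red 24 [584.5 120.6 111.2] 118.3
top blue 27 [577.   86.7 108.2] 115.4
top yel 24 [599.3  55.8 107.9] 115.0
```

View pics/side30z.png

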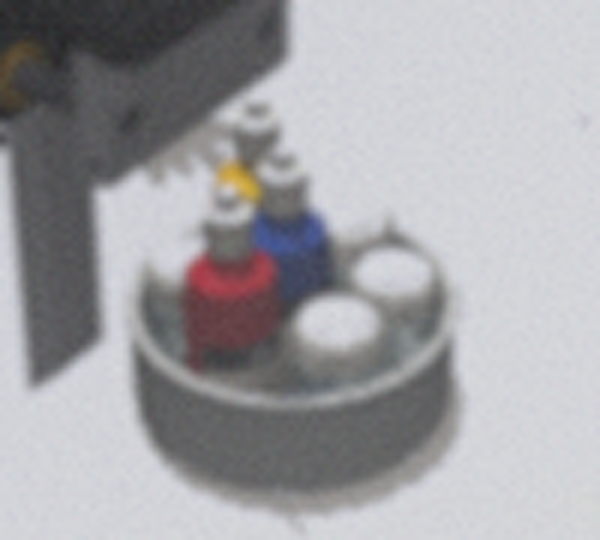

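View pics/cz30.png

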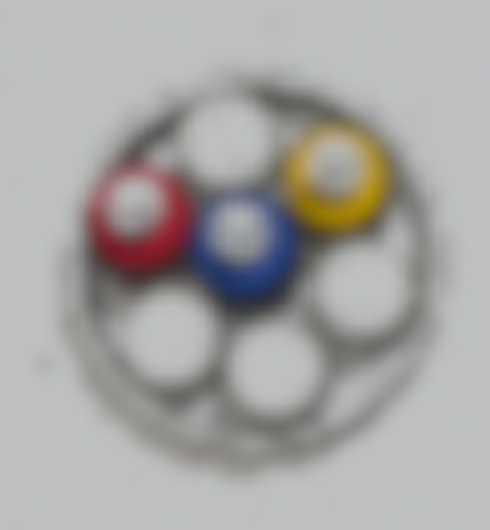

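Run:
```python
from plan import *
for n,i in(("side",0),("side",30),("top",0),("top",30)):
    d=np.load(f"pics/{n}{i}.npy");W=cloud(n,d);W=W[d>0]
    for k,c,r,z0,z1 in(("tape",(440,-140),45,10,24),("cup",(705,-75),40,60,150),("water",(704,320),40,60,216)):
        q=W[(np.hypot(W[:,0]-c[0],W[:,1]-c[1])<r)&(W[:,2]>z0)&(W[:,2]<z1)];print(n,i,k,len(q),q.mean(0).round(1) if len(q) else '')
print(manip.read_state()['wrist_force'],manip.sign_off())
```

```text
side 0 tape 215 [ 441.1 -136.8   16.8]
side 0 cup 675 [698.2 -66.  108.1]
side 0 water 2790 [693.  333.4 144.3]
side 30 tape 221 [ 441.3 -136.7   16.7]
side 30 cup 135 [695.4 -80.5 134.3]
side 30 water 2795 [693.  333.4 144.1]
top 0 tape 167 [ 443.4 -141.5   18.2]
top 0 cup 275 [705.  -77.  118.2]
top 0 water 461 [698.  306.6 159.4]
top 30 tape 166 [ 443.3 -141.3   18.2]
top 30 cup 275 [704.9 -77.1 118.3]
top 30 water 279 [705.8 301.3 158.3]
the job is handed in; nothing more can be done
[-0.12016375 -0.30271191 -1.08764521] None
```

The caddy now holds all seven rounds in the honeycomb, and I handed the job in at about 59 s of the 72 s allowed. Blue is in the middle, with yellow and red in the two free outer places. I stood the fallen yellow bottle up on the worktop, let go of it, then took it again to pack it.

**Red needed a second try.** The first time it jammed, probably on the caddy rim, and tipped against blue. I pulled it out and stood it on the worktop. I took blue out, stood it on the worktop and put it back in the middle, then nudged it there once more. After centring red again in the gripper, it went in with no contact force.

**Last checks:**
- **Upright and seated:** the last pictures show all three bottles upright with the four jars round them. The side camera puts the cap tops at 113–117 mm, which fits standing on the 4 mm floor.
- **Bystanders:** the tape and water bottle match their starting positions in the side view, and the tape and pen cup match in the top view. In the final pictures the arm partly hid the cup from the side and the water bottle from above, so those two readings differ.
- **Force:** the highest wrist force I read was about 28 N, and the gripper was clear of everything at hand-in.

**What disagreed:**
- **Camera offset:** the two cameras disagreed by 2–4 mm.
- **Gripper centre:** bottles seemed to end up about 3 mm to one side of where the gripper reported its centre. I allowed for that on the last placement.
- **Blue off centre:** blue looks 1–2.5 mm off the caddy's centre, towards red.

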